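Run the hand nut onto the probe-holder stud

TASK

Fit the blue hand nut on the upright stud of the probe holder: set it squarely over the stud, turn it gently backward (anticlockwise seen from above) until its lugs drop into the thread, then turn it forward (clockwise) to run it down until it has pressed the sprung white holder plate fully home, and let go. Never force it: stop turning when it comes up solid, either way, and leave the gel bottle, the tub and the probe where they are.

Things in the scene. Friction and masses are not known exactly. Their poses are not given: they have to be found in the camera images.
- nut_center (a point): Blue plastic hand nut, 130-210 g, standing open end down: round skirt 50 mm wide, 60 mm high, closed on top, carrying an upright grip bar 50 mm long, 12 thick, 24 high (84 mm in all). The point is on its axis half-way up: 42 mm above the lower rim, 30 mm below the bar's middle. x runs along the bar (either end alike to the grip), z up the axis.
- nut: The same nut, origin at the centre of its lower rim, same axes. Hidden inside the skirt (bore 42 mm, open 56 mm deep) are three lugs 120 degrees apart, 13 mm above the rim, 30 mm clear between their tips. Rim heights over the table: about 46 mm resting on the ledges (51 on top of the stops, where it tips if let go), 36 mm once dropped into the thread, 24 mm fully home.
- stud_top (a point): Top of the upright aluminium stud, on its axis, 77 mm above the table; z up. From the top down: cone 14 to 28 mm wide over 8 mm, plain neck 28 mm wide, and from 20 mm down a coarse right-handed three-start thread 40 mm wide, 30 mm travel a turn. Each start is a flat ledge 92 degrees long with a 5 mm upright stop at its clockwise end, then a 28 degree gap; their angle is not told.
- foot: Grey foot fixed to the table, 84 x 84 x 14 mm, carrying stud and plate; origin under the stud. A nut set on rests on the ledges; forward (clockwise from above) it comes up solid on the stops. Backward (up to about 95 degrees) its lugs slip off the ledges and it falls 10 mm; farther back it is solid. From there forward the lugs go under the thread and draw it down.
- plate_top (a point): Middle of the upper face of the white holder plate around the stud, 30 mm above the table at the start: a ring 62 mm outside, 39 mm inside, with an arm toward its own +x to a probe cup 64 mm wide, centred 88 mm from the stud and reaching 52 mm above the table. z up.
- clamp (a joint): How far the sprung holder plate is pressed down, m: 0 at the start, 0.006 fully home on a solid stop. Takes 3 N to start, 10 N at the end; the thread's friction holds it there. The nut meets it 80-100 degrees forward of the drop and has it home 70 degrees later, taking up to 0.2 N m; at 0.3 N m it is solid.
- gel: White gel bottle with a blue cap, 54 mm across, 130 mm high, standing; origin at the centre of its underside. Leave alone.
- tub: White and green wipes tub, 72 mm across, 90 mm high, standing; origin at the centre of its underside. Leave alone.
- probe: White and blue probe lying on the table, 125 mm long, 50 mm wide, 22 mm high; origin under its handle, x toward its head. Leave alone.

How it is judged (in metres and radians):
On the way, in this order (a step that is already met when the one before it is completed fails the run):
1. the nut is over the stud, its lugs at or above the thread starts (horizontal distance between nut_center and stud_top below 0.006 m and height (world z) of nut between 0.04 and 0.062 m).
2. the lugs have dropped off the blunt starts into the thread (horizontal distance between nut_center and stud_top below 0.005 m and height (world z) of nut below 0.0395 m), for 0.1 s.
At the end, for the whole second after the job is handed in: The nut is on the stud, upright within 0.1 rad and centred within 4 mm, its rim less than 27 mm above the table, with the holder plate pressed down more than 5.2 mm of its 6 mm, at rest and let go (value of joint clamp above 0.0052 m and height (world z) of nut below 0.027 m and horizontal distance between nut_center and stud_top below 0.004 m and angle between nut_center's own z axis and vertical below 0.1 rad and linear speed of nut below 0.01 m/s); the robot touches nothing.
It fails at once if the nut is forced: more than 75 N between the nut and the probe holder (foot, stud and plate) (contact force between nut and foot above 75 N).
It fails at once if the gel is moved more than 15 mm (distance of gel from where it was at the start of the episode above 0.015 m).
It fails at once if the tub is moved more than 15 mm (distance of tub from where it was at the start of the episode above 0.015 m).
It fails at once if the probe is moved more than 15 mm (distance of probe from where it was at the start of the episode above 0.015 m).
It also fails if it takes over 72 s, if anything falls off the work surface, if the arm or the gripper's body presses on something with over 40 N, if the wrist force passes 120 N, or if a joint passes its speed limit or range.

ROBOT

A 7-joint arm with a two-finger parallel gripper is mounted at the origin on the work surface. World frame = base frame: x ahead of the robot, y to its left, z up, the work surface at z = 0. Lengths are in m, angles in degrees, forces in N, time in s.
With the tool pointing down it reaches from about 0.425 to 0.875 m from the base axis. Payload 4.7 kg.
Tool frame: the origin (TCP) lies between the finger pads; the fingertips stand 14 mm ahead of it and the grasp point (between the pads) lies 5 mm behind it (env.tip_reach is the distance from the TCP to the fingertips, in m); z points along the fingers, y is the direction in which the jaws open and shut (so a half turn about z gives the same grasp; the last joint's range is limited). The gripper opens to 87 mm and grips with 3 to 60 N. Pads are 19 mm wide; open, the fingers measure 117 mm over their backs; the gripper's body (75 mm by 190 mm) begins 51 mm behind the grasp point.
Start: joints at [-63.593, 18.392, -4.016, 83.108, 1.295, 78.541, -3.26], TCP at [0.281, 0.586, 0.237] pointing down, gripper open.
Joint ranges: [-163.93, 163.93], [-17.29, 119.83], [-79.2, 71.16], [3.27, 140.29], [-89.18, 269.18], [5.43, 117.66], [-154.24, 154.24]. Speed limits (degrees/s): [147.25, 147.25, 180, 180, 180, 180, 180].

INTERFACE

Orientations are given as [roll, pitch, yaw] about the fixed x, y, z axes, in that order (R = Rz(yaw) Ry(pitch) Rx(roll)).
In Python, from cell import env gives the robot as it stands. The module is installed in compiled form; this text tells all that it offers.
- The arm moves only by the shell command python3 -m pendant 'ROWS' [FORCE]. ROWS is JSON, a list of rows, each an object of numbers: "rx", "ry", "rz": the turn, a rotation vector about the tool's x, y, z in degrees; "tx", "ty", "tz": the shift along the tool's x, y, z in mm; "jaw": the finger opening in mm, from 0 to 87. In form: [{"rx": .., "ry": .., "rz": .., "tx": .., "ty": .., "tz": .., "jaw": ..}, ...]. A call has 1 to 20 rows; each row shifts and turns the commanded pose from where the row before left it, along the tool's axes as they then stand; what a row does not reach is not made up. A row lasts 1/12 s, in which the tool goes at most 41.7 mm and 7.16 degrees, less where a joint would pass 70% of its speed; a pose out of reach is approached as far as the arm can. A call with a gripper value outside its range is refused whole. The fingers move at their own pace and stop on an object; FORCE is the grip in N (left out, the last holds). Time passes only in rows, so rows that do not move let the fingers close. It gives the time, the measured TCP pose, the force and the opening at its end, in the units of the state.
- env.get_obs(): the state, without advancing time (a new reading comes with each control period).
- env.read_camera(name): name is "scene" or "top" or "wrist"; returns a dict with "img" (420x560x3 uint8, red, green, blue), "range_z" (420x560 float32, m along the optical axis (not along the pixel's ray), 0 where there is no reading), "vertical_fov" (degrees; the focal length in pixels is half the picture's height over the tangent of half this angle, whatever the lens; pixels are square), "cx", "cy" (the principal point, pixels), "world_to_cam" (4x4, takes a point from world to camera coordinates). Camera axes: x right, y up, looking along -z (the intrinsics and any distortion apply to the point x, -y, -z); pixel columns grow to the right and rows downward; lengths in m; the calibration is good to about 2 mm. A picture is of the moment at which its call begins.
- env.sign_off(): hands the job in, once; it reports no verdict.
The state is a dict: "time_s": time; "qpos": joint angles; "joint_velocities": joint speeds; "effort": joint torques, N m; "tool_pos": TCP position; "tool_rot": TCP orientation; "force": force on the tool from outside, world axes, zero at the start; "wrist_torque": the same for the moment, N m; "grip_width": finger opening in m.
Only numpy, scipy, OpenCV 4.12 (cv2) and the standard library are available. Lean on these libraries where they do the work, as an engineer would, in place of code of your own. Each camera call takes 0.05 s, during which the arm holds its last target.

## Working session

There is one attempt and no reset: what is moved stays moved. The work goes in short steps, Python scripts to look and compute and a shell command to move; the robot and the scene stay as the last step left them, time stands still between calls to the robot, and variables do not carry over. Pictures are saved under pics/ and viewed, and the job is handed in when it is done.

```bash
mkdir -p pics
cat > h.py <<'E'
import numpy as np, cv2
from cell import env
def cam(n,save=None):
    c=env.read_camera(n)
    if save: cv2.imwrite(save,c['img'][:,:,::-1])
    return c
def K(c):
    f=c['img'].shape[0]/2/np.tan(np.radians(c['vertical_fov'])/2); return f,c['cx'],c['cy']
def pix2w(c,u,v,d=None):
    f,cx,cy=K(c)
    if d is None: d=c['range_z'][int(v),int(u)]
    p=np.array([(u-cx)/f*d,-(v-cy)/f*d,-d,1.0]); return (np.linalg.inv(c['world_to_cam'])@p)[:3]
def cloud(c):
    f,cx,cy=K(c); d=c['range_z']; v,u=np.mgrid[:d.shape[0],:d.shape[1]]
    p=np.stack([(u-cx)/f*d,-(v-cy)/f*d,-d,np.ones_like(d)],-1)
    return (p@np.linalg.inv(c['world_to_cam']).T)[...,:3]
def w2pix(c,p):
    q=c['world_to_cam']@np.r_[p,1]; f,cx,cy=K(c); return f*q[0]/-q[2]+cx, cy-f*q[1]/-q[2]
E
python3 - <<'E'
from h import *
o=env.get_obs(); print(o)
for n in('scene','top','wrist'):
    c=cam(n,f'pics/{n}0.png'); print(n,c['vertical_fov'],c['cx'],c['cy'],list(c.keys()),np.round(c['world_to_cam'],3).tolist())
    np.savez(f'{n}0.npz',**c)
E
```

```text
{'time_s': 0.0, 'qpos': array([-63.59142499,  18.43947177,  -4.01466938,  83.17271737,
         1.29501108,  78.54145051,  -3.26171375]), 'joint_velocities': array([ 0.05386958, -0.02720279, -0.07299053,  0.09018892,  0.01668464,
        0.07286505, -0.01322442]), 'effort': array([-4.87593479e-04, -4.91269720e+01, -4.04511597e-01, -3.12531817e+01,
       -6.40664343e-02,  4.36769030e-02,  1.87696951e-04]), 'tool_pos': array([0.2806938 , 0.58569836, 0.23547585]), 'tool_rot': array([-1.79891598e+02,  5.96761292e-03,  1.54398602e+02]), 'force': array([-0.47926922, -0.44309079, -0.45396786]), 'wrist_torque': array([-0.01882687,  0.04456832, -0.02549056]), 'grip_width': 0.08712304755004696}
scene 46.270400348055446 278.2740031106989 206.24662402430894 ['img', 'range_z', 'vertical_fov', 'cx', 'cy', 'world_to_cam'] [[0.736, 0.677, -0.01, -0.373], [-0.509, 0.562, 0.652, 0.207], [0.447, -0.475, 0.758, -1.481], [0.0, 0.0, 0.0, 1.0]]
top 47.27518233532201 275.8149662234528 206.18544011915876 ['img', 'range_z', 'vertical_fov', 'cx', 'cy', 'world_to_cam'] [[-0.015, -1.0, 0.005, -0.035], [0.982, -0.014, 0.19, -0.49], [-0.19, 0.008, 0.982, -1.092], [0.0, 0.0, 0.0, 1.0]]
wrist 58.830683572241334 276.27566803626974 204.6883698938379 ['img', 'range_z', 'vertical_fov', 'cx', 'cy', 'world_to_cam'] [[0.433, 0.902, -0.001, -0.65], [-0.875, 0.42, -0.241, 0.029], [-0.217, 0.105, 0.97, -0.388], [0.0, 0.0, 0.0, 1.0]]
```

View pics/scene0.png

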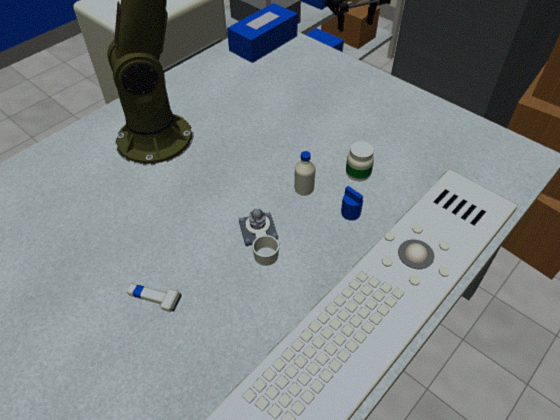

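View pics/top0.png

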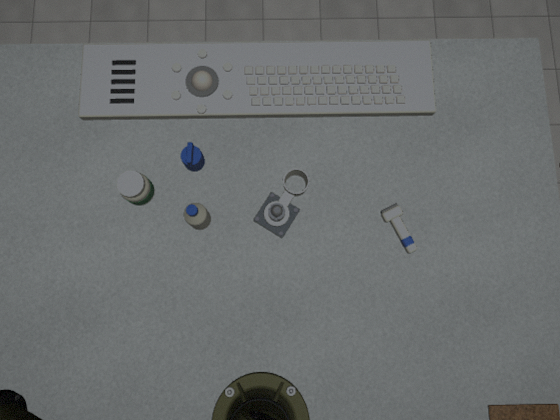

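View pics/wrist0.png

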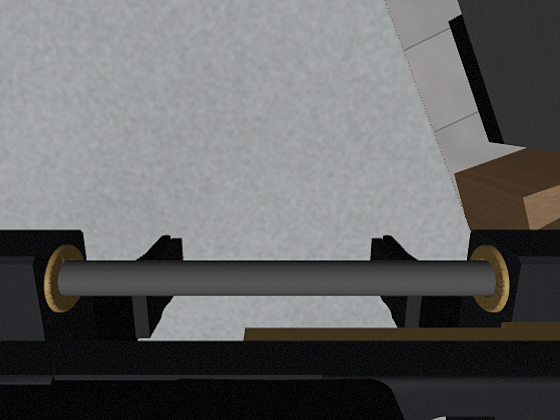

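The scene view shows the nut at (352,205) and the stud at (258,215). In the top view they are at about (192,157) and (277,211), with the gel at (196,213), the tub at (133,185) and the probe at (398,228). Next I'll measure them with the depth data.

Run:
```python
from h import *
for n in('top','scene'):
    c=dict(np.load(f'{n}0.npz')); P=cloud(c); im=c['img'].astype(int)
    print(n)
    def box(u0,u1,v0,v1): return P[v0:v1,u0:u1].reshape(-1,3), im[v0:v1,u0:u1].reshape(-1,3)
    bx={'top':dict(nut=(175,212,135,178),stud=(250,302,190,240),gel=(180,215,195,232),tub=(112,158,165,210),cup=(280,312,165,198)),
     'scene':dict(nut=(335,370,180,225),stud=(238,278,203,243),gel=(290,320,148,198),tub=(342,378,140,183),cup=(250,282,234,266))}[n]
    for k,b in bx.items():
        p,q=box(*b); z=p[:,2]
        m=z>.012; p=p[m];q=q[m]; z=p[:,2]
        print(k,'z max',np.round(np.sort(z)[-5:],4),len(p),'bb',np.round(np.percentile(p,[2,98],axis=0),4).tolist())
        if k=='nut':
            for lo,hi in((.062,.09),(.072,.09),(.055,.063),(.01,.055)):
                s=p[(z>lo)&(z<hi)]
                if len(s)<5: continue
                m2=s.mean(0); u,w,vt=np.linalg.svd((s-m2)[:,:2],full_matrices=False)
                print(' ',lo,hi,len(s),m2.round(4),'mid',((s.min(0)+s.max(0))/2).round(4),'ext',np.ptp(s,axis=0).round(4),'ang',np.degrees(np.arctan2(vt[0,1],vt[0,0])).round(1),w.round(4))
        if k=='stud':
            for lo,hi in((.07,.085),(.06,.07),(.03,.06),(.025,.035)):
                s=p[(z>lo)&(z<hi)]
                if len(s)>3: print(' ',lo,hi,len(s),s.mean(0).round(4),'mid',((s.min(0)+s.max(0))/2).round(4),'ext',np.ptp(s,axis=0).round(4))
    im8=c['img'][:,:,::-1]
    crops=[cv2.resize(im8[y:y+60,x:x+60],(390,390),interpolation=cv2.INTER_CUBIC) for x,y in ({'top':[(162,127),(250,175)],'scene':[(322,175),(230,195)]}[n])]
    cv2.imwrite(f'pics/crop_{n}.png',np.hstack(crops))
```

```text
top
nut z max [0.0876 0.0877 0.0886 1.1649 1.1649] 472 bb [[0.5891, 0.1356, 0.0157], [0.6354, 0.1821, 0.0867]]
  0.062 0.09 178 [0.6123 0.1594 0.0769] mid [0.614  0.161  0.0753] ext [0.0504 0.0461 0.0266] ang 175.6 [0.194  0.1026]
  0.072 0.09 121 [0.6127 0.1596 0.0825] mid [0.614  0.1599 0.0803] ext [0.0504 0.0137 0.0166] ang 177.2 [0.1624 0.0401]
  0.055 0.063 184 [0.6125 0.1582 0.0593] mid [0.6129 0.1607 0.0591] ext [0.0473 0.0481 0.0075] ang -95.6 [0.2015 0.1627]
  0.01 0.055 122 [0.5978 0.1513 0.035 ] mid [0.6061 0.1602 0.0343] ext [0.0361 0.0507 0.0411] ang -64.6 [0.1647 0.0748]
stud z max [1.1649 1.1649 1.1649 1.1649 1.1649] 1189 bb [[0.4284, -0.0944, 0.0123], [0.5248, 0.003, 0.0774]]
  0.07 0.085 89 [ 0.4745 -0.0426  0.0749] mid [ 0.4752 -0.0428  0.0757] ext [0.0237 0.0233 0.0113]
  0.06 0.07 43 [ 0.4724 -0.0445  0.0647] mid [ 0.4739 -0.0417  0.065 ] ext [0.0357 0.0349 0.0099]
  0.03 0.06 335 [ 0.485  -0.0524  0.0411] mid [ 0.4868 -0.0589  0.045 ] ext [0.0855 0.0894 0.0299]
  0.025 0.035 388 [ 0.4858 -0.0513  0.0299] mid [ 0.4881 -0.0544  0.03  ] ext [0.0881 0.0805 0.0097]
ge
[... 1033 characters left out ...]
[ 0.4796 -0.0454  0.074 ] mid [ 0.4796 -0.0445  0.0742] ext [0.0235 0.0211 0.0084]
  0.06 0.07 55 [ 0.4835 -0.0478  0.0659] mid [ 0.4788 -0.0452  0.065 ] ext [0.0281 0.0402 0.0098]
  0.03 0.06 314 [ 0.5079 -0.0613  0.0452] mid [ 0.5103 -0.0611  0.045 ] ext [0.1115 0.085  0.0299]
  0.025 0.035 224 [ 0.4937 -0.0565  0.0289] mid [ 0.4966 -0.0478  0.0299] ext [0.0977 0.0701 0.0098]
gel z max [0.9845 0.9845 0.9845 0.9845 0.9845] 682 bb [[0.4559, 0.116, 0.015], [0.4977, 0.1566, 0.1297]]
tub z max [0.9845 0.9845 0.9845 0.9845 0.9845] 860 bb [[0.5155, 0.2547, 0.0152], [0.5787, 0.3172, 0.0919]]
cup z max [0.0536 0.0543 0.0543 0.0544 0.9845] 600 bb [[0.4905, -0.122, 0.0125], [0.5824, -0.0544, 0.0527]]
```

```bash
cat >> h.py <<'E'
from scipy.spatial.transform import Rotation as Ro
def go(p,yaw,o=None):
    """print tool-frame deltas: rotate first to yaw (pointing straight down), then shift (mm)"""
    o=o or env.get_obs()
    R0=Ro.from_euler('xyz',o['tool_rot'],degrees=True); R1=Ro.from_euler('xyz',[180,0,yaw],degrees=True)
    print('t',o['time_s'],'pos',o['tool_pos'].round(4),'rot',o['tool_rot'].round(2),'q7',o['qpos'][6].round(1),'w',o['grip_width'],'F',o['force'].round(1),'T',o['wrist_torque'].round(3))
    print('rotvec',(R0.inv()*R1).as_rotvec(degrees=True).round(2),'shift after',(R1.inv().apply(np.array(p)-o['tool_pos'])*1000).round(2))
E
python3 -c "
from h import *
go([.615,.159,.2],177.5)"
python3 - <<'E'
E
```

```text
t 0.15 pos [0.2807 0.5858 0.2357] rot [-1.7992e+02  1.0000e-02  1.5440e+02] q7 -3.3 w 0.08710131067810024 F [-0.1  0.3  0.3] T [ 0.043 -0.022  0.002]
rotvec [-8.00e-02 -1.00e-02 -2.31e+01] shift after [-352.55 -411.82   35.71]
```

View pics/crop_top.png

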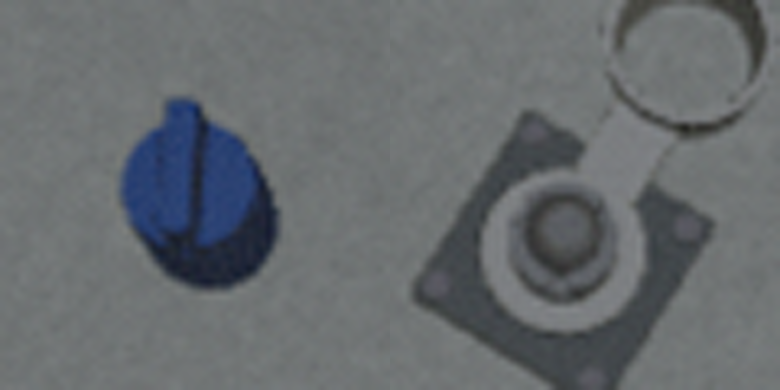

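The crop shows the bar running vertically in the image, which is along world x. The nut stands upright and the stud neck is clear. I'll move over the nut now.

```bash
python3 -m pendant '[{"rz":-5.8},{"rz":-5.8},{"rz":-5.8},{"rz":-5.7},{"tx":-23.5,"ty":-27.4,"tz":0},{"tx":-23.5,"ty":-27.4,"tz":1},{"tx":-23.5,"ty":-27.4,"tz":1},{"tx":-23.5,"ty":-27.4,"tz":1},{"tx":-23.5,"ty":-27.4,"tz":1},{"tx":-23.5,"ty":-27.4,"tz":1},{"tx":-23.5,"ty":-27.4,"tz":1},{"tx":-23.5,"ty":-27.4,"tz":1},{"tx":-23.5,"ty":-27.4,"tz":1},{"tx":-23.5,"ty":-27.4,"tz":1},{"tx":-23.5,"ty":-27.4,"tz":1},{"tx":-23.5,"ty":-27.4,"tz":1},{"tx":-23.5,"ty":-27.4,"tz":1},{"tx":-23.5,"ty":-27.4,"tz":1},{"tx":-23.5,"ty":-27.4,"tz":1},{"jaw":50}]'; python3 -c "
from h import *
c=cam('wrist','pics/w1.png');np.savez('w1.npz',**c)
go([.615,.159,.2],177.5)"
```

```text
t 0.2 pos [0.2807 0.5859 0.2359] rot [-179.94    0.    154.4 ] q7 -3.3 w 0.08737606086437583 F [ 0.4 -0.8 -0.8] T [ 0.03  -0.062 -0.044]
rotvec [-6.00e-02 -1.00e-02 -2.31e+01] shift after [-352.58 -411.95   35.89]invalid input at $[0]: expected keys rx, ry, rz, tx, ty, tz, jaw
```

View pics/w1.png

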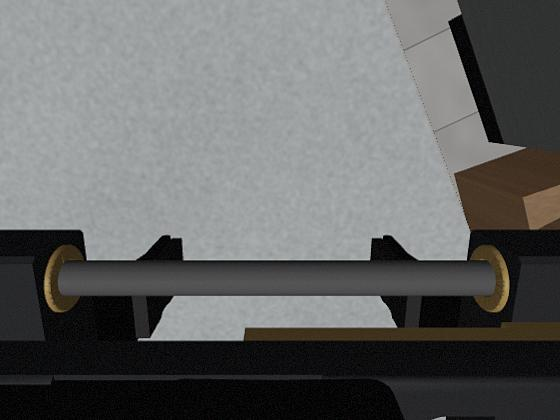

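The picture is unchanged because the call was refused: every row needs all the keys.

```bash
python3 -m pendant '[{"rx":0,"ry":0,"rz":-5.8,"tx":0,"ty":0,"tz":0,"jaw":87},{"rx":0,"ry":0,"rz":-5.8,"tx":0,"ty":0,"tz":0,"jaw":87},{"rx":0,"ry":0,"rz":-5.8,"tx":0,"ty":0,"tz":0,"jaw":87},{"rx":0,"ry":0,"rz":-5.7,"tx":0,"ty":0,"tz":0,"jaw":87},{"rx":0,"ry":0,"rz":0,"tx":-23.5,"ty":-27.4,"tz":0,"jaw":60},{"rx":0,"ry":0,"rz":0,"tx":-23.5,"ty":-27.4,"tz":1,"jaw":60},{"rx":0,"ry":0,"rz":0,"tx":-23.5,"ty":-27.4,"tz":1,"jaw":60},{"rx":0,"ry":0,"rz":0,"tx":-23.5,"ty":-27.4,"tz":1,"jaw":60},{"rx":0,"ry":0,"rz":0,"tx":-23.5,"ty":-27.4,"tz":1,"jaw":60},{"rx":0,"ry":0,"rz":0,"tx":-23.5,"ty":-27.4,"tz":1,"jaw":60},{"rx":0,"ry":0,"rz":0,"tx":-23.5,"ty":-27.4,"tz":1,"jaw":60},{"rx":0,"ry":0,"rz":0,"tx":-23.5,"ty":-27.4,"tz":1,"jaw":60},{"rx":0,"ry":0,"rz":0,"tx":-23.5,"ty":-27.4,"tz":1,"jaw":60},{"rx":0,"ry":0,"rz":0,"tx":-23.5,"ty":-27.4,"tz":1,"jaw":60},{"rx":0,"ry":0,"rz":0,"tx":-23.5,"ty":-27.4,"tz":1,"jaw":60},{"rx":0,"ry":0,"rz":0,"tx":-23.5,"ty":-27.4,"tz":1,"jaw":60},{"rx":0,"ry":0,"rz":0,"tx":-23.5,"ty":-27.4,"tz":1,"jaw":60},{"rx":0,"ry":0,"rz":0,"tx":-23.5,"ty":-27.4,"tz":1,"jaw":60},{"rx":0,"ry":0,"rz":0,"tx":-23.5,"ty":-27.4,"tz":1,"jaw":60},{"rx":0,"ry":0,"rz":0,"tx":0,"ty":0,"tz":0,"jaw":60}]'; python3 -c "
from h import *
c=cam('wrist','pics/w1.png');np.savez('w1.npz',**c)
go([.615,.159,.2],177.5)"
```

```text
time_s: 1.87
tool_pos: [0.6191, 0.1501, 0.222]
tool_rot: [-179.7, 0.2, 176.8]
force: [-0.6, -2.0, 0.2]
grip_width: 0.06
t 1.9167 pos [0.6172 0.1542 0.222 ] rot [-1.7982e+02  3.0000e-02  1.7701e+02] q7 73.0 w 0.05964262465302422 F [ 0.3  1.  -0.3] T [ 0.066 -0.064 -0.012]
rotvec [-0.18  0.03 -0.49] shift after [ 2.41  4.66 21.95]
```

View pics/w1.png

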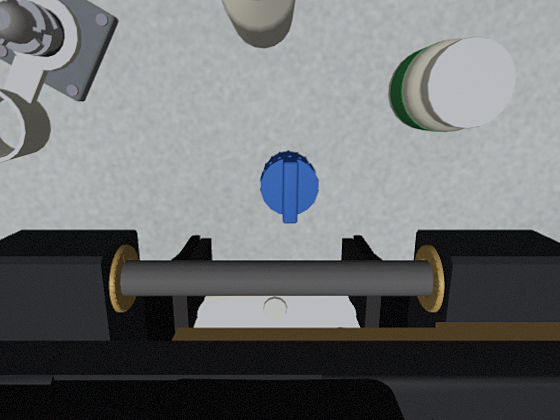

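The nut is at about (290,186) and its bar runs from (290,161) to (290,222), standing nearly straight between the fingers. I'll locate it from the depth data.

Run:
```python
from h import *
c=dict(np.load('w1.npz')); P=cloud(c); im=c['img'].astype(int)
m=(im[...,2]>im[...,0]+40)&(P[...,2]>.01); m[:140]=0;m[230:]=0
p=P[m]; 
for lo,hi in((.074,.095),(.055,.068)):
    s=p[(p[:,2]>lo)&(p[:,2]<hi)]
    r=cv2.minAreaRect((s[:,:2]*1000).astype(np.float32)); print(lo,len(s),s.mean(0).round(4),np.median(s[:,2]),r)
cr=c['img'][140:235,240:340,::-1]; cv2.imwrite('pics/w1c.png',cv2.resize(cr,None,fx=6,fy=6,interpolation=cv2.INTER_CUBIC))
# bar top face corners on z=.084 plane
o=env.get_obs(); print(o['tool_pos'],o['tool_rot'])
```

```text
0.074 937 [0.6158 0.1604 0.0833] 0.08340277287223258 ((616.6834716796875, 160.39979553222656), (11.977644920349121, 48.96222686767578), 86.92304229736328)
0.055 1751 [0.6161 0.1603 0.0596] 0.059577833693160276 ((616.0751342773438, 160.12747192382812), (48.637699127197266, 47.86027908325195), 88.66303253173828)
[0.61720031 0.15424305 0.22195138] [-1.79822438e+02  2.76047008e-02  1.77007689e+02]
```

View pics/w1c.png

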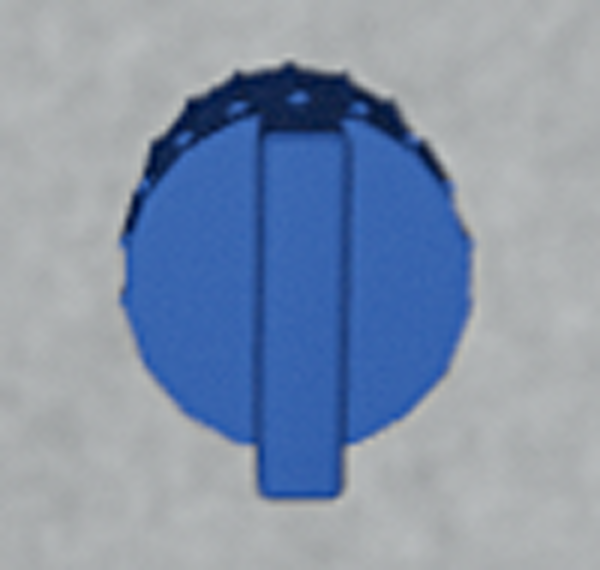

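```bash
python3 -m pendant '[{"rx":0,"ry":0,"rz":0.4,"tx":0,"ty":0,"tz":10,"jaw":60},{"rx":0,"ry":0,"rz":0,"tx":0,"ty":0,"tz":20,"jaw":60},{"rx":0,"ry":0,"rz":0,"tx":0,"ty":0,"tz":15,"jaw":60},{"rx":0,"ry":0,"rz":0,"tx":0,"ty":0,"tz":0,"jaw":60},{"rx":0,"ry":0,"rz":0,"tx":0,"ty":0,"tz":0,"jaw":60},{"rx":0,"ry":0,"rz":0,"tx":0,"ty":0,"tz":0,"jaw":60}]'; python3 -c "
from h import *
go([.6164,.1603,.0765],176.9)"
```

```text
time_s: 2.42
tool_pos: [0.615, 0.1616, 0.1782]
tool_rot: [180.0, 0.0, 177.2]
force: [-0.0, -0.5, 0.1]
grip_width: 0.0605
t 2.4167 pos [0.615  0.1616 0.1782] rot [1.7995e+02 4.0000e-02 1.7720e+02] q7 72.9 w 0.06046068647573465 F [-0.  -0.5  0.1] T [ 0.055 -0.003  0.008]
rotvec [0.05 0.04 0.3 ] shift after [ -1.51  -1.2  101.71]
```

```bash
cat >> h.py <<'E'
def nutmeas(c,zr=0,v0=120,v1=250,u0=200,u1=380):
    P=cloud(c); im=c['img'].astype(int)
    m=(im[...,2]>im[...,0]+40)&(P[...,2]>zr+.01); mm=np.zeros_like(m); mm[v0:v1,u0:u1]=1; p=P[m&mm]
    s=p[(p[:,2]>zr+.074)&(p[:,2]<zr+.095)]
    print('bar',s.mean(0).round(4),cv2.minAreaRect((s[:,:2]*1000).astype(np.float32)))
E
python3 -c "
from h import *
c=cam('wrist','pics/w2.png');nutmeas(c)
go([.6164,.1603,.0765],176.9)"
```

```text
bar [0.6156 0.1605 0.0833] ((616.859375, 160.36276245117188), (11.762275695800781, 49.58878707885742), 85.87648010253906)
t 2.4667 pos [0.6154 0.1613 0.1787] rot [1.7994e+02 9.0000e-02 1.7717e+02] q7 72.9 w 0.06022745719287819 F [-0.4  0.5 -0.1] T [-0.018 -0.057 -0.006]
rotvec [0.06 0.09 0.27] shift after [ -1.05  -0.97 102.23]
```

View pics/w2.png

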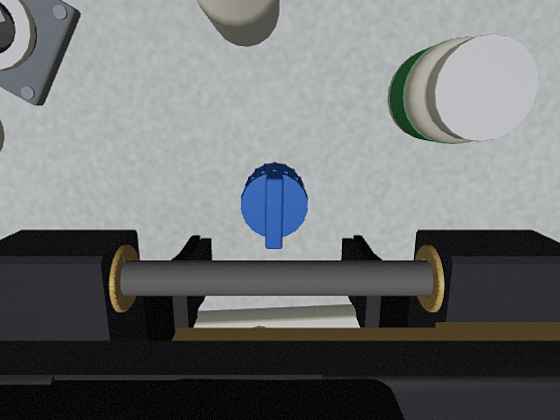

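The bar is at column 274, midway between the fingers, and the measurement repeats at (0.6167, 0.1604). I'll descend and grip.

```bash
python3 -m pendant '[{"rx":0,"ry":0,"rz":0.2,"tx":-1.4,"ty":-1,"tz":15,"jaw":50},{"rx":0,"ry":0,"rz":0,"tx":0,"ty":0,"tz":25,"jaw":45},{"rx":0,"ry":0,"rz":0,"tx":0,"ty":0,"tz":25,"jaw":40},{"rx":0,"ry":0,"rz":0,"tx":0,"ty":0,"tz":20,"jaw":40},{"rx":0,"ry":0,"rz":0,"tx":0,"ty":0,"tz":10,"jaw":40},{"rx":0,"ry":0,"rz":0,"tx":0,"ty":0,"tz":5,"jaw":40},{"rx":0,"ry":0,"rz":0,"tx":0,"ty":0,"tz":0,"jaw":40},{"rx":0,"ry":0,"rz":0,"tx":0,"ty":0,"tz":0,"jaw":40},{"rx":0,"ry":0,"rz":0,"tx":0,"ty":0,"tz":0,"jaw":40}]' 30; python3 -c "
from h import *
go([.6166,.1604,.0765],176.9)"
```

```text
time_s: 3.22
tool_pos: [0.6177, 0.1595, 0.0794]
tool_rot: [179.9, 0.2, 176.9]
force: [-1.0, -0.3, 0.1]
grip_width: 0.0402
t 3.2167 pos [0.6177 0.1595 0.0794] rot [1.7993e+02 1.6000e-01 1.7690e+02] q7 73.6 w 0.04022817088199588 F [-1.  -0.3  0.1] T [ 0.017  0.017 -0.006]
rotvec [0.07 0.16 0.  ] shift after [1.16 0.8  2.95]
```

```bash
python3 -m pendant '[{"rx":0,"ry":0,"rz":0,"tx":0.8,"ty":0.6,"tz":2.4,"jaw":30},{"rx":0,"ry":0,"rz":0,"tx":0,"ty":0,"tz":0,"jaw":20},{"rx":0,"ry":0,"rz":0,"tx":0,"ty":0,"tz":0,"jaw":8},{"rx":0,"ry":0,"rz":0,"tx":0,"ty":0,"tz":0,"jaw":8},{"rx":0,"ry":0,"rz":0,"tx":0,"ty":0,"tz":0,"jaw":8},{"rx":0,"ry":0,"rz":0,"tx":0,"ty":0,"tz":0,"jaw":8},{"rx":0,"ry":0,"rz":0,"tx":0,"ty":0,"tz":0,"jaw":8}]' 35; python3 -c "
from h import *
go([.6166,.1604,.0765],176.9);print(env.get_obs()['qpos'])"
```

```text
time_s: 3.8
tool_pos: [0.6158, 0.1598, 0.0753]
tool_rot: [180.0, 0.0, 176.9]
force: [-1.0, 0.2, 0.1]
grip_width: 0.012
t 3.8 pos [0.6158 0.1598 0.0753] rot [1.7999e+02 1.0000e-02 1.7690e+02] q7 73.6 w 0.012000909949092838 F [-1.   0.2  0.1] T [-0.026  0.055 -0.037]
rotvec [0.01 0.01 0.  ] shift after [-0.8   0.63 -1.2 ]
[-25.51368306  23.65903369  10.68487169  95.79917229  -4.8830667
  60.98703437  73.56736336]
```

The jaws stopped at 12.0 mm, the bar's thickness. Next I'll lift, turn clockwise by 53° so that joint 7 has room both ways, and move to a point where the camera sees the stud.

```bash
python3 -m pendant '[{"rx":0,"ry":0,"rz":0,"tx":0,"ty":0,"tz":-15,"jaw":8},{"rx":0,"ry":0,"rz":0,"tx":0,"ty":0,"tz":-20,"jaw":8},{"rx":0,"ry":0,"rz":6.6,"tx":0,"ty":0,"tz":-20,"jaw":8},{"rx":0,"ry":0,"rz":6.6,"tx":0,"ty":0,"tz":-20,"jaw":8},{"rx":0,"ry":0,"rz":6.6,"tx":0,"ty":0,"tz":-20,"jaw":8},{"rx":0,"ry":0,"rz":6.6,"tx":0,"ty":0,"tz":-20,"jaw":8},{"rx":0,"ry":0,"rz":6.6,"tx":0,"ty":0,"tz":-20,"jaw":8},{"rx":0,"ry":0,"rz":6.6,"tx":0,"ty":0,"tz":0,"jaw":8},{"rx":0,"ry":0,"rz":6.6,"tx":0,"ty":0,"tz":0,"jaw":8},{"rx":0,"ry":0,"rz":6.6,"tx":0,"ty":0,"tz":0,"jaw":8},{"rx":0,"ry":0,"rz":0,"tx":-19,"ty":-25.4,"tz":0,"jaw":8},{"rx":0,"ry":0,"rz":0,"tx":-19,"ty":-25.4,"tz":0,"jaw":8},{"rx":0,"ry":0,"rz":0,"tx":-19,"ty":-25.4,"tz":0,"jaw":8},{"rx":0,"ry":0,"rz":0,"tx":-19,"ty":-25.4,"tz":0,"jaw":8},{"rx":0,"ry":0,"rz":0,"tx":-19,"ty":-25.4,"tz":0,"jaw":8},{"rx":0,"ry":0,"rz":0,"tx":-19,"ty":-25.4,"tz":0,"jaw":8},{"rx":0,"ry":0,"rz":0,"tx":-19,"ty":-25.4,"tz":0,"jaw":8},{"rx":0,"ry":0,"rz":0,"tx":-19,"ty":-25.4,"tz":0,"jaw":8},{"rx":0,"ry":0,"rz":0,"tx":-19,"ty":-25.4,"tz":0,"jaw":8},{"rx":0,"ry":0,"rz":0,"tx":0,"ty":0,"tz":0,"jaw":8}]'
python3 -m pendant '[{"rx":0,"ry":0,"rz":0,"tx":0,"ty":0,"tz":0,"jaw":8},{"rx":0,"ry":0,"rz":0,"tx":0,"ty":0,"tz":0,"jaw":8},{"rx":0,"ry":0,"rz":0,"tx":0,"ty":0,"tz":0,"jaw":8},{"rx":0,"ry":0,"rz":0,"tx":0,"ty":0,"tz":0,"jaw":8}]'
python3 -c "
from h import *
c=cam('wrist','pics/w3.png');np.savez('w3.npz',**c)
go([.477,-.044,.2],124);print(env.get_obs()['qpos'])"
```

```text
time_s: 5.47
tool_pos: [0.5192, -0.1184, 0.2102]
tool_rot: [-179.8, 0.1, 123.5]
force: [-0.3, -1.4, -2.7]
grip_width: 0.0118
time_s: 5.8
tool_pos: [0.5226, -0.1084, 0.2099]
tool_rot: [-180.0, -0.0, 124.2]
force: [0.3, -0.1, -2.2]
grip_width: 0.0118
t 5.85 pos [ 0.5226 -0.1086  0.2099] rot [-1.7998e+02 -2.0000e-02  1.2423e+02] q7 45.5 w 0.011829910983816304 F [-0.6  0.6 -3.2] T [ 0.008 -0.036 -0.004]
rotvec [-0.02 -0.02  0.23] shift after [79.07 -1.65  9.92]
[-17.96669564   5.0391139   28.57703444 102.74089785  -2.52083527
  72.87005264  45.49606972]
```

View pics/w3.png

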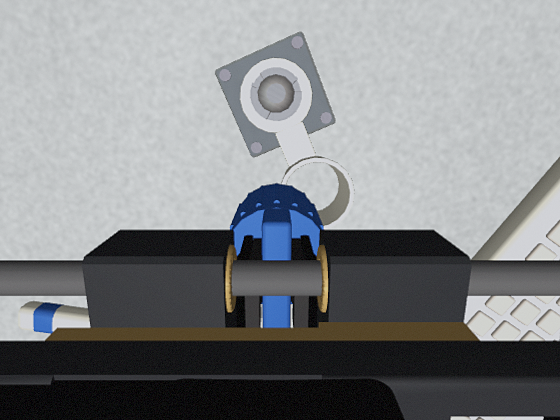

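The stud top is at (275,92), with the ring and cup arm below it, and the nut hangs straight in the fingers at (278,215). I'll measure both in the same camera frame so that calibration bias cancels.

Run:
```python
from h import *
from scipy.optimize import least_squares
c=dict(np.load('w3.npz')); P=cloud(c); im=c['img'].astype(int)
cr=c['img'][50:140,220:330,::-1]; cv2.imwrite('pics/w3c.png',cv2.resize(cr,None,fx=7,fy=7,interpolation=cv2.INTER_CUBIC))
o=env.get_obs(); R=Ro.from_euler('xyz',o['tool_rot'],degrees=True)
def circ(s,r=None):
    s=s[:,:2]*1000
    f=(lambda q:np.hypot(*(s-q[:2]).T)-(r or q[2]))
    x0=[*s.mean(0),20]; q=least_squares(f,x0 if r is None else x0[:2],loss='soft_l1',f_scale=.5); return q.x.round(2),np.std(f(q.x)).round(2),len(s)
# blue skirt side
b=(im[...,2]>im[...,0]+40); 
s=P[b&(P[...,2]>.1)&(P[...,2]<.19)]; t=R.inv().apply(s-o['tool_pos']) # tool frame
print('blue z tool range',t[:,2].min(),t[:,2].max())
for lo,hi in((.015,.07),(.02,.06),(.03,.065)):
    k=t[(t[:,2]>lo)&(t[:,2]<hi)]; print('skirt',circ(k),circ(k,25))
bar=t[(t[:,2]<.01)&(t[:,2]>-.02)]; print('bar',len(bar),bar.min(0) if len(bar) else 0,bar.max(0) if len(bar) else 0)
# stud
w=np.zeros(b.shape,bool); w[55:135,225:325]=1
q=P[w]; 
top=q[q[:,2]>.0755]; print('top',len(top),top.mean(0).round(4),'circ r?',cv2.minEnclosingCircle((top[:,:2]*1000).astype(np.float32)))
cone=q[(q[:,2]>.069)&(q[:,2]<.0765)];
def cf(x): return np.hypot(cone[:,0]-x[0],cone[:,1]-x[1])*1000-(7+7*(.077-cone[:,2]-x[2])/.008)
r=least_squares(cf,[.477,-.044,0],loss='soft_l1',f_scale=.5); print('cone',r.x.round(4),np.std(cf(r.x)),len(cone))
S=r.x
plate=q[(q[:,2]>.027)&(q[:,2]<.033)];
print('plate z',np.median(plate[:,2]))
print('stud in tool',(R.inv().apply(np.array([S[0],S[1],.077])-o['tool_pos'])*1000).round(2))
```

```text
blue z tool range 0.01996695733517195 0.0728675714649486
skirt (array([-1.48,  0.88, 25.42]), np.float64(0.54), 1573) (array([-1.01,  0.88]), np.float64(0.54), 1573)
skirt (array([-1.5 ,  0.88, 25.44]), np.float64(0.54), 1378) (array([-1.  ,  0.88]), np.float64(0.54), 1378)
skirt (array([-1.48,  0.88, 25.45]), np.float64(0.57), 1017) (array([-0.98,  0.89]), np.float64(0.57), 1017)
bar 0 0 0
top 405 [ 0.479  -0.0436  0.0968] circ r? ((479.4513854980469, -45.517513275146484), 11.095280647277832)
cone [ 0.4784 -0.0427  0.0007] 1.367251735980791 865
plate z 0.029595039329035844
stud in tool [ 79.28   0.58 132.94]
```

View pics/w3c.png

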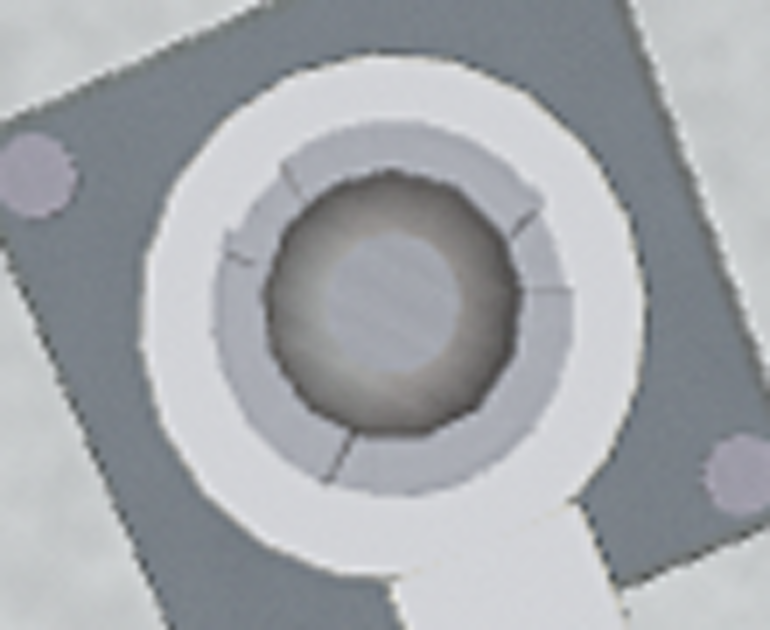

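The stud top disc is centred at crop (393,303), which is image (276.1,93.3), and the neck and ring are concentric with it.

Run:
```python
from h import *
c=dict(np.load('w3.npz')); o=env.get_obs(); R=Ro.from_euler('xyz',o['tool_rot'],degrees=True)
def onz(u,v,z):
    C=np.linalg.inv(c['world_to_cam'])[:3,3]; d=pix2w(c,u,v,1.)-C; return C+d*(z-C[2])/d[2]
for nm,u,v,z in(('top',393,303,.077),('cone base/neck',393,303,.069),('ring',393,316,.030)):
    w=onz(220+(u+.5)/7-.5,50+(v+.5)/7-.5,z); print(nm,w.round(4),(R.inv().apply(w-o['tool_pos'])*1000).round(2))
# edge points for scale: ring left/right 140,645 ; top 53, bottom 578 ; flat top 326-460; neck/cone 265-522
for nm,a,b,z in(('ringLR',(140,316),(645,316),.03),('ringTB',(393,53),(393,578),.03),('topLR',(326,303),(460,303),.077),('coneLR',(265,303),(522,303),.069),('coneTB',(393,170),(393,437),.069)):
    A=onz(220+a[0]/7,50+a[1]/7,z);B=onz(220+b[0]/7,50+b[1]/7,z); print(nm,np.linalg.norm(A-B)*1000,((R.inv().apply((A+B)/2-o['tool_pos']))*1000).round(2), ((A+B)/2).round(4))
f,cx,cy=K(c);print(f)
# bar lateral
```

```text
top [ 0.4785 -0.0429  0.077 ] [ 79.15   0.54 132.94]
cone base/neck [ 0.4782 -0.0426  0.069 ] [ 79.55   0.54 140.94]
ring [ 0.478  -0.0422  0.03  ] [ 79.95   0.51 179.94]
ringLR 60.96307469123485 [ 79.6    0.81 179.94] [ 0.4784 -0.0423  0.03  ]
ringTB 60.88716704234101 [ 78.95   0.87 179.94] [ 0.4788 -0.0429  0.03  ]
topLR 13.840768274100176 [ 78.86   0.85 132.94] [ 0.4789 -0.0429  0.077 ]
coneLR 27.301747189593957 [ 79.24   0.91 140.94] [ 0.4787 -0.0426  0.069 ]
coneTB 27.212173682535937 [ 79.03   0.86 140.94] [ 0.4788 -0.0428  0.069 ]
372.4567359020527
```

```bash
python3 -m pendant '[{"rx":0,"ry":0,"rz":0,"tx":10,"ty":0,"tz":0,"jaw":8},{"rx":0,"ry":0,"rz":0,"tx":20,"ty":0,"tz":0,"jaw":8},{"rx":0,"ry":0,"rz":0,"tx":20,"ty":-0.3,"tz":10,"jaw":8},{"rx":0,"ry":0,"rz":0,"tx":20,"ty":0,"tz":20,"jaw":8},{"rx":0,"ry":0,"rz":0,"tx":10.3,"ty":0,"tz":15,"jaw":8},{"rx":0,"ry":0,"rz":0,"tx":0,"ty":0,"tz":0,"jaw":8},{"rx":0,"ry":0,"rz":0,"tx":0,"ty":0,"tz":0,"jaw":8},{"rx":0,"ry":0,"rz":0,"tx":0,"ty":0,"tz":0,"jaw":8},{"rx":0,"ry":0,"rz":0,"tx":0,"ty":0,"tz":0,"jaw":8}]'
python3 -c "
from h import *
go([.4785+.0008,-.0428+.0010,.16],124.2);print(env.get_obs()['qpos'])
c=cam('scene');cv2.imwrite('pics/s4.png',cv2.resize(c['img'][150:270,180:340,::-1],None,fx=5,fy=5,interpolation=cv2.INTER_CUBIC))"
```

```text
time_s: 6.6
tool_pos: [0.4783, -0.0444, 0.1665]
tool_rot: [179.9, 0.1, 124.0]
force: [0.6, -0.4, -2.3]
grip_width: 0.0118
t 6.6 pos [ 0.4783 -0.0444  0.1665] rot [1.7989e+02 1.0000e-01 1.2404e+02] q7 36.2 w 0.011763988964080728 F [ 0.6 -0.4 -2.3] T [-0.023 -0.018  0.01 ]
rotvec [ 0.11  0.1  -0.16] shift after [1.62 2.29 6.51]
[-22.37268291  -0.25227903  24.61208389 112.69590999   0.12693336
  67.38620707  36.23122616]
```

View pics/s4.png

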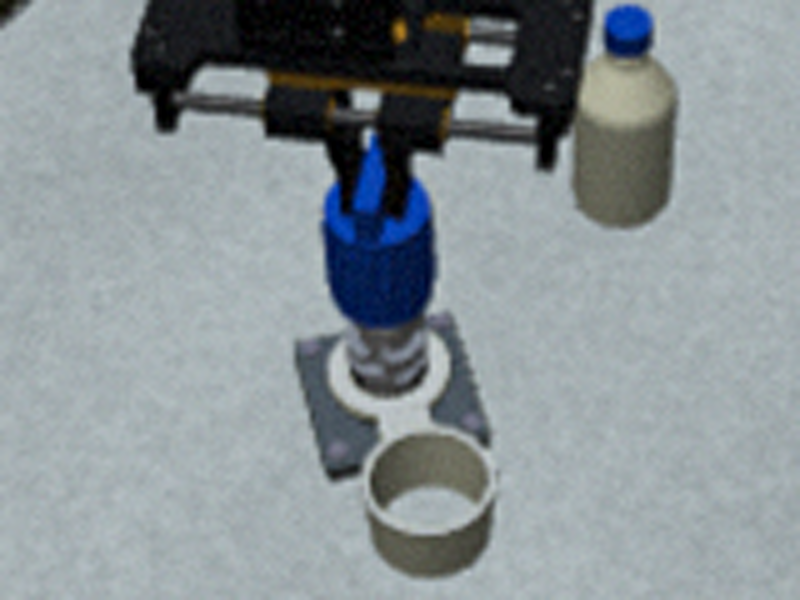

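The picture shows the nut hanging upright above the stud, in line with it to within a few mm. The arm stands about 2 mm short, so I'll correct that.

```bash
python3 -m pendant '[{"rx":0,"ry":0,"rz":0,"tx":0,"ty":0,"tz":0,"jaw":8},{"rx":0,"ry":0,"rz":0,"tx":0,"ty":0,"tz":0,"jaw":8}]'
python3 -c "
from h import *
go([.4772,-.0424,.155],124.2)"
```

```text
time_s: 6.82
tool_pos: [0.4776, -0.0442, 0.1657]
tool_rot: [180.0, 0.0, 124.0]
force: [-0.4, -0.3, -2.6]
grip_width: 0.0116
t 6.8167 pos [ 0.4776 -0.0442  0.1657] rot [1.7996e+02 3.0000e-02 1.2404e+02] q7 36.2 w 0.01158249106101106 F [-0.4 -0.3 -2.6] T [-0.015  0.049  0.007]
rotvec [ 0.04  0.03 -0.16] shift after [ 1.65  0.69 10.69]
```

```bash
python3 -m pendant '[{"rx":0,"ry":0,"rz":0,"tx":1.6,"ty":0.6,"tz":0,"jaw":8},{"rx":0,"ry":0,"rz":0,"tx":0,"ty":0,"tz":6,"jaw":8},{"rx":0,"ry":0,"rz":0,"tx":0,"ty":0,"tz":6,"jaw":8},{"rx":0,"ry":0,"rz":0,"tx":0,"ty":0,"tz":6,"jaw":8},{"rx":0,"ry":0,"rz":0,"tx":0,"ty":0,"tz":4,"jaw":8},{"rx":0,"ry":0,"rz":0,"tx":0,"ty":0,"tz":0,"jaw":8},{"rx":0,"ry":0,"rz":0,"tx":0,"ty":0,"tz":0,"jaw":8}]'
python3 -c "
from h import *
go([.4772,-.0424,.121],124.2)"
```

```text
time_s: 7.4
tool_pos: [0.4763, -0.042, 0.1426]
tool_rot: [-179.9, -0.0, 124.1]
force: [0.9, -0.5, -1.7]
grip_width: 0.0116
t 7.4 pos [ 0.4763 -0.042   0.1426] rot [-1.7995e+02 -2.0000e-02  1.2410e+02] q7 36.6 w 0.011612546830702437 F [ 0.9 -0.5 -1.7] T [-0.048 -0.025 -0.   ]
rotvec [-0.05 -0.02 -0.1 ] shift after [-0.81  0.56 21.65]
```

```bash
python3 -m pendant '[{"rx":0,"ry":0,"rz":0,"tx":-0.4,"ty":0.3,"tz":3,"jaw":8},{"rx":0,"ry":0,"rz":0,"tx":0,"ty":0,"tz":3,"jaw":8},{"rx":0,"ry":0,"rz":0,"tx":0,"ty":0,"tz":0,"jaw":8},{"rx":0,"ry":0,"rz":0,"tx":0,"ty":0,"tz":0,"jaw":8}]'
python3 -m pendant '[{"rx":0,"ry":0,"rz":0,"tx":0,"ty":0,"tz":2,"jaw":8},{"rx":0,"ry":0,"rz":0,"tx":0,"ty":0,"tz":2,"jaw":8},{"rx":0,"ry":0,"rz":0,"tx":0,"ty":0,"tz":0,"jaw":8}]'
python3 -c "
from h import *
go([.4772,-.0424,.121],124.2)"
```

```text
time_s: 7.73
tool_pos: [0.477, -0.0421, 0.137]
tool_rot: [-180.0, -0.0, 124.1]
force: [0.0, -0.4, -1.8]
grip_width: 0.0116
time_s: 7.98
tool_pos: [0.4768, -0.0421, 0.1328]
tool_rot: [-180.0, -0.0, 124.1]
force: [-0.7, -0.2, -2.8]
grip_width: 0.0119
t 7.9833 pos [ 0.4768 -0.0421  0.1328] rot [-1.7998e+02 -2.0000e-02  1.2410e+02] q7 36.9 w 0.011922269966630178 F [-0.7 -0.2 -2.8] T [-0.052  0.012 -0.042]
rotvec [-0.02 -0.02 -0.1 ] shift after [-0.42  0.14 11.78]
```

```bash
python3 -m pendant '[{"rx":0,"ry":0,"rz":0,"tx":0,"ty":0,"tz":2,"jaw":8},{"rx":0,"ry":0,"rz":0,"tx":0,"ty":0,"tz":2,"jaw":8},{"rx":0,"ry":0,"rz":0,"tx":0,"ty":0,"tz":0,"jaw":8},{"rx":0,"ry":0,"rz":0,"tx":0,"ty":0,"tz":0,"jaw":8}]'
python3 -m pendant '[{"rx":0,"ry":0,"rz":0,"tx":0,"ty":0,"tz":2,"jaw":8},{"rx":0,"ry":0,"rz":0,"tx":0,"ty":0,"tz":2,"jaw":8},{"rx":0,"ry":0,"rz":0,"tx":0,"ty":0,"tz":0,"jaw":8}]'
python3 -c "
from h import *
go([.4772,-.0424,.121],124.2)"
```

```text
time_s: 8.32
tool_pos: [0.4769, -0.0422, 0.129]
tool_rot: [-180.0, -0.0, 124.1]
force: [0.3, 1.0, -2.1]
grip_width: 0.0119
time_s: 8.57
tool_pos: [0.4773, -0.0423, 0.1252]
tool_rot: [180.0, 0.0, 124.1]
force: [0.6, 0.4, -1.3]
grip_width: 0.0119
t 8.5667 pos [ 0.4773 -0.0423  0.1252] rot [1.7998e+02 2.0000e-02 1.2409e+02] q7 37.1 w 0.011930405722773901 F [ 0.6  0.4 -1.3] T [-0.096  0.018 -0.021]
rotvec [ 0.02  0.02 -0.11] shift after [-0.04 -0.18  4.21]
```

```bash
python3 -m pendant '[{"rx":0,"ry":0,"rz":0,"tx":0,"ty":0,"tz":1.5,"jaw":8},{"rx":0,"ry":0,"rz":0,"tx":0,"ty":0,"tz":1.5,"jaw":8},{"rx":0,"ry":0,"rz":0,"tx":0,"ty":0,"tz":0,"jaw":8},{"rx":0,"ry":0,"rz":0,"tx":0,"ty":0,"tz":0,"jaw":8}]'
python3 -m pendant '[{"rx":0,"ry":0,"rz":0,"tx":0,"ty":0,"tz":1,"jaw":8},{"rx":0,"ry":0,"rz":0,"tx":0,"ty":0,"tz":0,"jaw":8}]'
python3 -m pendant '[{"rx":0,"ry":0,"rz":0,"tx":0,"ty":0,"tz":1,"jaw":8},{"rx":0,"ry":0,"rz":0,"tx":0,"ty":0,"tz":0,"jaw":8}]'
```

```text
time_s: 8.9
tool_pos: [0.4775, -0.0426, 0.1232]
tool_rot: [179.9, 0.0, 124.0]
force: [-2.1, -1.2, 5.8]
grip_width: 0.0118
time_s: 9.07
tool_pos: [0.4775, -0.0425, 0.1225]
tool_rot: [179.9, 0.0, 124.0]
force: [-1.8, -0.1, 6.3]
grip_width: 0.0116
time_s: 9.23
tool_pos: [0.4775, -0.0425, 0.1216]
tool_rot: [179.9, 0.0, 124.0]
force: [-2.8, 0.1, 6.3]
grip_width: 0.0118
```

```bash
python3 -c "
from h import *
go([.4772,-.0424,.121],124.2)
c=cam('scene');cv2.imwrite('pics/s5.png',cv2.resize(c['img'][170:260,210:310,::-1],None,fx=6,fy=6,interpolation=cv2.INTER_CUBIC))
c=cam('wrist','pics/w5.png');np.savez('w5.npz',**c)
o=env.get_obs(); P=cloud(c); im=c['img'].astype(int); b=(im[...,2]>im[...,0]+40)
R=Ro.from_euler('xyz',o['tool_rot'],degrees=True)
c3=dict(np.load('w3.npz'))
s=P[b&(P[...,2]>.03)&(P[...,2]<.16)];t=R.inv().apply(s-o['tool_pos']);print(len(t),np.percentile(t,[1,50,99],axis=0).round(4))
"
```

```text
t 9.2333 pos [ 0.4775 -0.0425  0.1216] rot [179.94   0.   124.  ] q7 37.2 w 0.01181678387451005 F [-2.8  0.1  6.3] T [-0.219  0.75  -0.468]
rotvec [ 0.06  0.   -0.2 ] shift after [ 0.3  -0.19  0.55]
5606 [[-0.0212 -0.0204 -0.0095]
 [ 0.0165  0.0006  0.0152]
 [ 0.0248  0.0214  0.0671]]
```

View pics/s5.png

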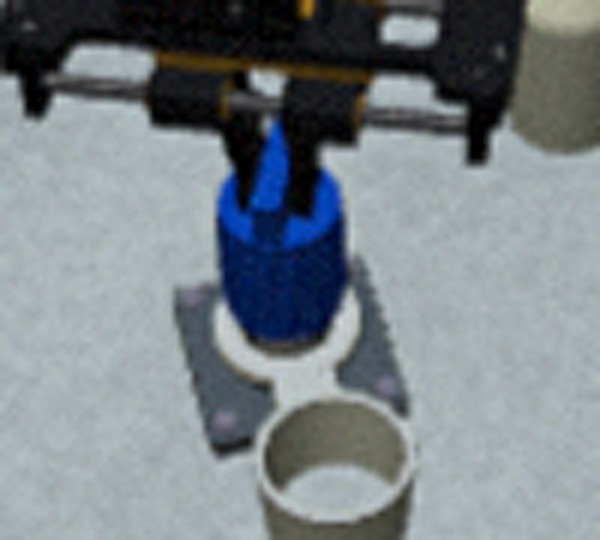

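View pics/w5.png

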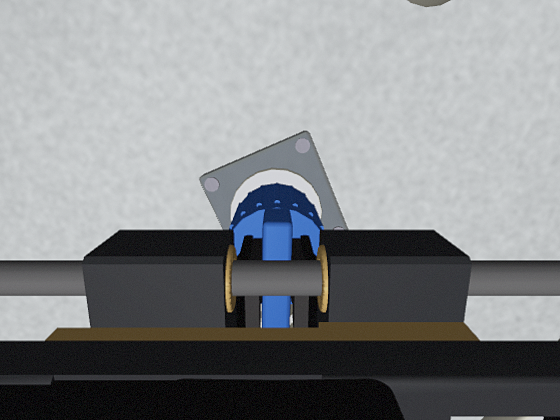

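The skirt is over the stud, upright and centred; in the wrist view the blue skirt sits inside the white ring at (277,200). It touched down at a rim height of about 46–48 mm, and there is an unexpected twist of −0.47 N m. I'll ease off and probe.

```bash
python3 -m pendant '[{"rx":0,"ry":0,"rz":0,"tx":0,"ty":0,"tz":-1.2,"jaw":8},{"rx":0,"ry":0,"rz":0,"tx":0,"ty":0,"tz":0,"jaw":8}]'
python3 -c "
from h import *
go([.4772,-.0424,.121],124.2)"
python3 -m pendant '[{"rx":0,"ry":0,"rz":1.5,"tx":0,"ty":0,"tz":0,"jaw":8},{"rx":0,"ry":0,"rz":0,"tx":0,"ty":0,"tz":0,"jaw":8}]'
python3 -c "
from h import *
go([.4772,-.0424,.121],124.2)"
```

```text
time_s: 9.5
tool_pos: [0.4773, -0.0425, 0.1215]
tool_rot: [180.0, 0.0, 124.0]
force: [0.0, -0.4, 0.8]
grip_width: 0.0114
t 9.5 pos [ 0.4773 -0.0425  0.1215] rot [1.7997e+02 2.0000e-02 1.2403e+02] q7 37.2 w 0.011446166877298792 F [ 0.  -0.4  0.8] T [-0.281  0.117 -0.462]
rotvec [ 0.03  0.02 -0.17] shift after [ 0.09 -0.    0.53]
time_s: 9.67
tool_pos: [0.4772, -0.0424, 0.1214]
tool_rot: [180.0, 0.0, 122.6]
force: [-0.9, -0.4, 0.8]
grip_width: 0.0117
t 9.6667 pos [ 0.4772 -0.0424  0.1214] rot [1.7999e+02 3.0000e-02 1.2257e+02] q7 35.7 w 0.011719587114649915 F [-0.9 -0.4  0.8] T [-0.338  0.108 -0.149]
rotvec [ 0.    0.03 -1.63] shift after [ 0.02 -0.01  0.42]
```

```bash
python3 -m pendant '[{"rx":0,"ry":0,"rz":1,"tx":0,"ty":0,"tz":0,"jaw":8},{"rx":0,"ry":0,"rz":0,"tx":0,"ty":0,"tz":0.5,"jaw":8}]'
python3 -c "
from h import *
go([.4772,-.0424,.121],124.2)"
python3 -m pendant '[{"rx":0,"ry":0,"rz":1.5,"tx":0,"ty":0,"tz":0,"jaw":8},{"rx":0,"ry":0,"rz":0,"tx":0,"ty":0,"tz":0,"jaw":8}]'
python3 -c "
from h import *
go([.4772,-.0424,.121],124.2)"
```

```text
time_s: 9.83
tool_pos: [0.4771, -0.0423, 0.1208]
tool_rot: [-180.0, 0.0, 121.6]
force: [1.3, -1.3, -1.1]
grip_width: 0.0117
t 9.8333 pos [ 0.4771 -0.0423  0.1208] rot [-1.8000e+02  2.0000e-02  1.2159e+02] q7 34.7 w 0.011656964826961947 F [ 1.3 -1.3 -1.1] T [-0.422  0.001 -0.068]
rotvec [-0.    0.02 -2.61] shift after [-0.16 -0.03 -0.22]
time_s: 10.0
tool_pos: [0.4769, -0.0419, 0.1205]
tool_rot: [-180.0, -0.0, 120.1]
force: [0.3, -0.3, -2.0]
grip_width: 0.0115
t 10.0 pos [ 0.4769 -0.0419  0.1205] rot [-1.7999e+02 -1.0000e-02  1.2011e+02] q7 33.2 w 0.01151991717190268 F [ 0.3 -0.3 -2. ] T [-0.184 -0.107 -0.056]
rotvec [-0.01 -0.02 -4.09] shift after [-0.57 -0.09 -0.53]
```

The torque has gone and the nut hangs free, so a lug was rubbing on the side of a stop and it is probably over a gap. I'll lower gently to test that.

```bash
python3 -m pendant '[{"rx":0,"ry":0,"rz":0,"tx":0,"ty":0,"tz":1,"jaw":8},{"rx":0,"ry":0,"rz":0,"tx":0,"ty":0,"tz":0,"jaw":8}]'
python3 -m pendant '[{"rx":0,"ry":0,"rz":0,"tx":0,"ty":0,"tz":1,"jaw":8},{"rx":0,"ry":0,"rz":0,"tx":0,"ty":0,"tz":0,"jaw":8}]'
python3 -c "
from h import *
go([.4772,-.0424,.121],124.2)"
```

```text
time_s: 10.17
tool_pos: [0.477, -0.0419, 0.1195]
tool_rot: [-180.0, -0.0, 120.2]
force: [0.2, -0.4, -3.0]
grip_width: 0.0119
time_s: 10.33
tool_pos: [0.477, -0.042, 0.1186]
tool_rot: [-180.0, -0.0, 120.1]
force: [0.2, -0.7, -1.6]
grip_width: 0.0117
t 10.3333 pos [ 0.477  -0.042   0.1186] rot [-1.7999e+02 -1.0000e-02  1.2013e+02] q7 33.3 w 0.01166407411042081 F [ 0.2 -0.7 -1.6] T [-0.029 -0.105 -0.007]
rotvec [-0.01 -0.01 -4.07] shift after [-0.42 -0.03 -2.41]
```

```bash
python3 -m pendant '[{"rx":0,"ry":0,"rz":0,"tx":0,"ty":0,"tz":1.5,"jaw":8},{"rx":0,"ry":0,"rz":0,"tx":0,"ty":0,"tz":0,"jaw":8}]'
python3 -m pendant '[{"rx":0,"ry":0,"rz":0,"tx":0,"ty":0,"tz":1.5,"jaw":8},{"rx":0,"ry":0,"rz":0,"tx":0,"ty":0,"tz":0,"jaw":8}]'
python3 -m pendant '[{"rx":0,"ry":0,"rz":0,"tx":0,"ty":0,"tz":1.5,"jaw":8},{"rx":0,"ry":0,"rz":0,"tx":0,"ty":0,"tz":0,"jaw":8}]'
python3 -c "
from h import *
go([.4772,-.0424,.121],124.2)"
```

```text
time_s: 10.5
tool_pos: [0.4769, -0.0421, 0.1171]
tool_rot: [-180.0, -0.0, 120.1]
force: [1.6, -0.1, -2.6]
grip_width: 0.0116
time_s: 10.67
tool_pos: [0.4769, -0.0421, 0.1156]
tool_rot: [-180.0, -0.0, 120.1]
force: [-0.5, -0.7, -2.0]
grip_width: 0.0115
time_s: 10.83
tool_pos: [0.477, -0.0421, 0.1141]
tool_rot: [-180.0, -0.0, 120.1]
force: [0.3, -0.1, -1.2]
grip_width: 0.0116
t 10.8333 pos [ 0.477  -0.0421  0.1141] rot [-1.7999e+02 -1.0000e-02  1.2010e+02] q7 33.5 w 0.011554993071917772 F [ 0.3 -0.1 -1.2] T [-0.112 -0.064 -0.026]
rotvec [-0.01 -0.01 -4.1 ] shift after [-0.38  0.02 -6.89]
```

It is going down the gap freely (rim about 39 mm).

```bash
python3 -m pendant '[{"rx":0,"ry":0,"rz":0,"tx":0,"ty":0,"tz":1,"jaw":8},{"rx":0,"ry":0,"rz":0,"tx":0,"ty":0,"tz":0,"jaw":8}]'
python3 -m pendant '[{"rx":0,"ry":0,"rz":0,"tx":0,"ty":0,"tz":1,"jaw":8},{"rx":0,"ry":0,"rz":0,"tx":0,"ty":0,"tz":0,"jaw":8}]'
python3 -m pendant '[{"rx":0,"ry":0,"rz":0,"tx":0,"ty":0,"tz":1,"jaw":8},{"rx":0,"ry":0,"rz":0,"tx":0,"ty":0,"tz":0,"jaw":8}]'
python3 -c "
from h import *
go([.4772,-.0424,.121],124.2)"
```

```text
time_s: 11.0
tool_pos: [0.477, -0.0421, 0.1132]
tool_rot: [-180.0, -0.0, 120.1]
force: [-0.2, 0.3, -2.6]
grip_width: 0.0118
time_s: 11.17
tool_pos: [0.477, -0.0421, 0.1122]
tool_rot: [-180.0, -0.0, 120.1]
force: [-0.7, 0.2, -1.7]
grip_width: 0.0119
time_s: 11.33
tool_pos: [0.4772, -0.0421, 0.1118]
tool_rot: [180.0, -0.0, 120.1]
force: [-0.7, 0.9, 2.1]
grip_width: 0.0116
t 11.3333 pos [ 0.4772 -0.0421  0.1118] rot [179.98  -0.   120.1 ] q7 33.5 w 0.011594640500880838 F [-0.7  0.9  2.1] T [-0.039  0.313 -0.08 ]
rotvec [ 0.02 -0.   -4.1 ] shift after [-0.2  -0.18 -9.25]
```

It landed at TCP z 0.1118, a rim height of about 36 mm, so it has dropped into the thread. Next I'll turn it forward (clockwise is +rz) while following the 30 mm per turn pitch.

```bash
python3 -m pendant '[{"rx":0,"ry":0,"rz":3,"tx":0,"ty":0,"tz":0,"jaw":8},{"rx":0,"ry":0,"rz":3,"tx":0,"ty":0,"tz":0,"jaw":8},{"rx":0,"ry":0,"rz":0,"tx":0,"ty":0,"tz":0,"jaw":8}]' 45
python3 -c "
from h import *
go([.4772,-.0421,.121],124.2)"
python3 -m pendant '[{"rx":0,"ry":0,"rz":4,"tx":0,"ty":0,"tz":0.4,"jaw":8},{"rx":0,"ry":0,"rz":4,"tx":0,"ty":0,"tz":0.4,"jaw":8},{"rx":0,"ry":0,"rz":0,"tx":0,"ty":0,"tz":0,"jaw":8}]'
python3 -c "
from h import *
go([.4772,-.0421,.121],124.2)"
```

```text
time_s: 11.58
tool_pos: [0.4773, -0.0421, 0.1114]
tool_rot: [180.0, 0.0, 114.0]
force: [-0.4, 0.6, -1.4]
grip_width: 0.0117
t 11.5833 pos [ 0.4773 -0.0421  0.1114] rot [1.7997e+02 1.0000e-02 1.1403e+02] q7 27.5 w 0.0117163674374546 F [-0.4  0.6 -1.4] T [-0.083 -0.055  0.047]
rotvec [ 3.000e-02  1.000e-02 -1.017e+01] shift after [ 0.07 -0.04 -9.58]
time_s: 11.83
tool_pos: [0.4773, -0.0421, 0.1107]
tool_rot: [180.0, 0.0, 106.1]
force: [0.9, -0.4, -0.1]
grip_width: 0.0115
t 11.8333 pos [ 0.4773 -0.0421  0.1107] rot [179.97   0.   106.08] q7 19.6 w 0.011503991266060921 F [ 0.9 -0.4 -0.1] T [-0.046  0.018  0.004]
rotvec [ 3.000e-02  1.000e-02 -1.812e+01] shift after [  0.06  -0.13 -10.3 ]
```

```bash
python3 -m pendant '[{"rx":0,"ry":0,"rz":5,"tx":0,"ty":0,"tz":0.42,"jaw":8},{"rx":0,"ry":0,"rz":5,"tx":0,"ty":0,"tz":0.42,"jaw":8},{"rx":0,"ry":0,"rz":5,"tx":0,"ty":0,"tz":0.42,"jaw":8},{"rx":0,"ry":0,"rz":0,"tx":0,"ty":0,"tz":0,"jaw":8}]'
python3 -c "
from h import *
go([.4772,-.0421,.121],124.2)"
python3 -m pendant '[{"rx":0,"ry":0,"rz":5,"tx":0,"ty":0,"tz":0.42,"jaw":8},{"rx":0,"ry":0,"rz":5,"tx":0,"ty":0,"tz":0.42,"jaw":8},{"rx":0,"ry":0,"rz":5,"tx":0,"ty":0,"tz":0.42,"jaw":8},{"rx":0,"ry":0,"rz":0,"tx":0,"ty":0,"tz":0,"jaw":8}]'
python3 -c "
from h import *
go([.4772,-.0421,.121],124.2)"
```

```text
time_s: 12.17
tool_pos: [0.4774, -0.0422, 0.1094]
tool_rot: [180.0, 0.0, 91.1]
force: [-0.6, -0.1, -0.9]
grip_width: 0.012
t 12.1667 pos [ 0.4774 -0.0422  0.1094] rot [179.96   0.    91.14] q7 4.7 w 0.01197920920861651 F [-0.6 -0.1 -0.9] T [-0.143 -0.122 -0.065]
rotvec [ 4.000e-02  1.000e-02 -3.306e+01] shift after [  0.14  -0.11 -11.56]
time_s: 12.5
tool_pos: [0.4773, -0.0422, 0.1082]
tool_rot: [180.0, -0.0, 76.2]
force: [0.1, 0.2, 0.2]
grip_width: 0.0115
t 12.5 pos [ 0.4773 -0.0422  0.1082] rot [ 1.7997e+02 -1.0000e-02  7.6230e+01] q7 -10.1 w 0.011546340717062245 F [0.1 0.2 0.2] T [-0.097 -0.052 -0.049]
rotvec [ 3.000e-02  1.000e-02 -4.797e+01] shift after [  0.12  -0.09 -12.82]
```

```bash
for i in 1; do python3 -m pendant '[{"rx":0,"ry":0,"rz":5,"tx":0,"ty":0,"tz":0.42,"jaw":8},{"rx":0,"ry":0,"rz":5,"tx":0,"ty":0,"tz":0.42,"jaw":8},{"rx":0,"ry":0,"rz":5,"tx":0,"ty":0,"tz":0.42,"jaw":8},{"rx":0,"ry":0,"rz":0,"tx":0,"ty":0,"tz":0,"jaw":8}]'; done
python3 -c "
from h import *
go([.4772,-.0421,.121],124.2)"
python3 -m pendant '[{"rx":0,"ry":0,"rz":5,"tx":0,"ty":0,"tz":0.42,"jaw":8},{"rx":0,"ry":0,"rz":5,"tx":0,"ty":0,"tz":0.42,"jaw":8},{"rx":0,"ry":0,"rz":5,"tx":0,"ty":0,"tz":0.42,"jaw":8},{"rx":0,"ry":0,"rz":0,"tx":0,"ty":0,"tz":0,"jaw":8}]'
python3 -c "
from h import *
go([.4772,-.0421,.121],124.2)"
```

```text
time_s: 12.83
tool_pos: [0.4773, -0.0422, 0.107]
tool_rot: [180.0, -0.0, 61.3]
force: [-1.0, -0.3, 0.4]
grip_width: 0.0122
t 12.8333 pos [ 0.4773 -0.0422  0.107 ] rot [ 1.7997e+02 -2.0000e-02  6.1280e+01] q7 -25.0 w 0.012161696147950986 F [-1.  -0.3  0.4] T [-0.024  0.006 -0.025]
rotvec [ 3.000e-02  0.000e+00 -6.292e+01] shift after [  0.13  -0.08 -14.04]
time_s: 13.17
tool_pos: [0.4775, -0.0422, 0.1057]
tool_rot: [180.0, -0.0, 46.3]
force: [1.4, -0.3, -1.4]
grip_width: 0.0119
t 13.1667 pos [ 0.4775 -0.0422  0.1057] rot [ 1.7996e+02 -4.0000e-02  4.6310e+01] q7 -39.8 w 0.011901951721156715 F [ 1.4 -0.3 -1.4] T [-0.117 -0.019 -0.047]
rotvec [ 6.000e-02 -0.000e+00 -7.789e+01] shift after [  0.23  -0.17 -15.29]
```

```bash
python3 -m pendant '[{"rx":0,"ry":0,"rz":5,"tx":0,"ty":0,"tz":0.42,"jaw":8},{"rx":0,"ry":0,"rz":5,"tx":0,"ty":0,"tz":0.42,"jaw":8},{"rx":0,"ry":0,"rz":5,"tx":0,"ty":0,"tz":0.42,"jaw":8},{"rx":0,"ry":0,"rz":0,"tx":0,"ty":0,"tz":0,"jaw":8}]'
python3 -c "
from h import *
go([.4772,-.0421,.121],124.2)"
python3 -m pendant '[{"rx":0,"ry":0,"rz":5,"tx":0,"ty":0,"tz":0.42,"jaw":8},{"rx":0,"ry":0,"rz":5,"tx":0,"ty":0,"tz":0.42,"jaw":8},{"rx":0,"ry":0,"rz":5,"tx":0,"ty":0,"tz":0.42,"jaw":8},{"rx":0,"ry":0,"rz":0,"tx":0,"ty":0,"tz":0,"jaw":8}]'
python3 -c "
from h import *
go([.4772,-.0421,.121],124.2)"
```

```text
time_s: 13.5
tool_pos: [0.4776, -0.0423, 0.1046]
tool_rot: [180.0, -0.1, 31.3]
force: [0.0, -0.1, 1.1]
grip_width: 0.0118
t 13.5 pos [ 0.4776 -0.0423  0.1046] rot [ 1.7996e+02 -5.0000e-02  3.1340e+01] q7 -54.7 w 0.011847528572992708 F [ 0.  -0.1  1.1] T [-0.129 -0.018 -0.002]
rotvec [ 8.000e-02 -1.000e-02 -9.286e+01] shift after [  0.42  -0.21 -16.36]
time_s: 13.83
tool_pos: [0.4778, -0.0424, 0.1035]
tool_rot: [180.0, -0.1, 16.4]
force: [1.6, -0.5, 1.8]
grip_width: 0.0118
t 13.8333 pos [ 0.4778 -0.0424  0.1035] rot [ 1.7996e+02 -8.0000e-02  1.6350e+01] q7 -69.6 w 0.011849219102626351 F [ 1.6 -0.5  1.8] T [-0.265 -0.112 -0.079]
rotvec [ 1.1000e-01 -2.0000e-02 -1.0785e+02] shift after [  0.6   -0.33 -17.53]
```

```bash
python3 -m pendant '[{"rx":0,"ry":0,"rz":5,"tx":0,"ty":0,"tz":0.4,"jaw":8},{"rx":0,"ry":0,"rz":5,"tx":0,"ty":0,"tz":0.4,"jaw":8},{"rx":0,"ry":0,"rz":0,"tx":0,"ty":0,"tz":0,"jaw":8}]'
python3 -c "
from h import *
go([.4772,-.0421,.121],124.2)"
python3 -m pendant '[{"rx":0,"ry":0,"rz":5,"tx":0,"ty":0,"tz":0.4,"jaw":8},{"rx":0,"ry":0,"rz":5,"tx":0,"ty":0,"tz":0.4,"jaw":8},{"rx":0,"ry":0,"rz":0,"tx":0,"ty":0,"tz":0,"jaw":8}]'
python3 -c "
from h import *
go([.4772,-.0421,.121],124.2); print(env.get_obs()['qpos'])
c=cam('scene');cv2.imwrite('pics/s6.png',cv2.resize(c['img'][170:260,210:310,::-1],None,fx=6,fy=6,interpolation=cv2.INTER_CUBIC))"
```

```text
time_s: 14.08
tool_pos: [0.4779, -0.0425, 0.1027]
tool_rot: [180.0, -0.1, 6.4]
force: [1.6, -0.7, 2.5]
grip_width: 0.0116
t 14.0833 pos [ 0.4779 -0.0425  0.1027] rot [ 1.7997e+02 -1.0000e-01  6.3600e+00] q7 -79.5 w 0.011559317039621266 F [ 1.6 -0.7  2.5] T [-0.307 -0.126  0.021]
rotvec [ 1.2000e-01 -3.0000e-02 -1.1784e+02] shift after [  0.68  -0.36 -18.26]
time_s: 14.33
tool_pos: [0.478, -0.0426, 0.102]
tool_rot: [180.0, -0.1, -3.6]
force: [2.7, -2.0, 3.2]
grip_width: 0.0115
t 14.3333 pos [ 0.478  -0.0426  0.102 ] rot [ 1.7998e+02 -1.2000e-01 -3.6300e+00] q7 -89.5 w 0.01149418010104303 F [ 2.7 -2.   3.2] T [-0.428 -0.236 -0.077]
rotvec [ 1.4000e-01 -5.0000e-02 -1.2783e+02] shift after [  0.82  -0.4  -18.97]
[-26.57006302   4.05694751  29.64510035 116.91068017  -2.30902289
  59.4671984  -89.45045134]
```

View pics/s6.png

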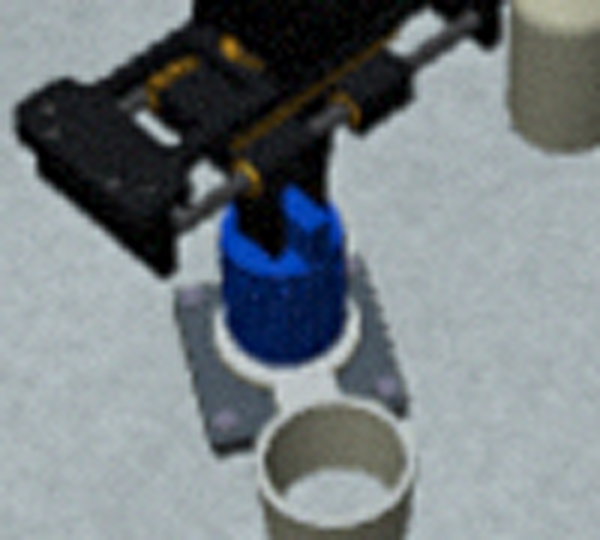

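The nut has met the white ring and stands upright. The side load is about 3 N, so I'll ease the tool over slightly and keep turning gently.

```bash
python3 -m pendant '[{"rx":0,"ry":0,"rz":4,"tx":0.5,"ty":0.4,"tz":0.33,"jaw":8},{"rx":0,"ry":0,"rz":4,"tx":0,"ty":0,"tz":0.33,"jaw":8},{"rx":0,"ry":0,"rz":0,"tx":0,"ty":0,"tz":0,"jaw":8},{"rx":0,"ry":0,"rz":0,"tx":0,"ty":0,"tz":0,"jaw":8}]'
python3 -c "
from h import *
go([.4772,-.0421,.121],124.2)"
python3 -m pendant '[{"rx":0,"ry":0,"rz":4,"tx":0,"ty":0,"tz":0.33,"jaw":8},{"rx":0,"ry":0,"rz":4,"tx":0,"ty":0,"tz":0.33,"jaw":8},{"rx":0,"ry":0,"rz":0,"tx":0,"ty":0,"tz":0,"jaw":8},{"rx":0,"ry":0,"rz":0,"tx":0,"ty":0,"tz":0,"jaw":8}]'
python3 -c "
from h import *
go([.4772,-.0421,.121],124.2)"
```

```text
time_s: 14.72
tool_pos: [0.4781, -0.0427, 0.1012]
tool_rot: [-180.0, -0.1, -11.6]
force: [1.6, -1.5, 4.5]
grip_width: 0.0116
t 14.7167 pos [ 0.4781 -0.0427  0.1012] rot [-1.7998e+02 -7.0000e-02 -1.1570e+01] q7 -97.2 w 0.01156912697152593 F [ 1.6 -1.5  4.5] T [-0.323 -0.149 -0.084]
rotvec [ 7.0000e-02 -6.0000e-02 -1.3577e+02] shift after [  0.98  -0.44 -19.8 ]
time_s: 15.05
tool_pos: [0.4781, -0.0428, 0.1005]
tool_rot: [-180.0, -0.1, -19.6]
force: [0.9, -1.4, 5.0]
grip_width: 0.0116
t 15.05 pos [ 0.4781 -0.0428  0.1005] rot [-1.7998e+02 -6.0000e-02 -1.9610e+01] q7 -105.2 w 0.011623508793450086 F [ 0.9 -1.4  5. ] T [-0.372 -0.198 -0.105]
rotvec [ 7.0000e-02 -5.0000e-02 -1.4381e+02] shift after [  1.05  -0.33 -20.49]
```

```bash
python3 -m pendant '[{"rx":0,"ry":0,"rz":4,"tx":0,"ty":0,"tz":0.2,"jaw":8},{"rx":0,"ry":0,"rz":0,"tx":0,"ty":0,"tz":0,"jaw":8},{"rx":0,"ry":0,"rz":0,"tx":0,"ty":0,"tz":0,"jaw":8}]'
python3 -c "
from h import *
go([.4772,-.0421,.121],124.2)"
python3 -m pendant '[{"rx":0,"ry":0,"rz":4,"tx":0,"ty":0,"tz":0.1,"jaw":8},{"rx":0,"ry":0,"rz":0,"tx":0,"ty":0,"tz":0,"jaw":8},{"rx":0,"ry":0,"rz":0,"tx":0,"ty":0,"tz":0,"jaw":8}]'
python3 -c "
from h import *
go([.4772,-.0421,.121],124.2)
c=cam('scene');np.savez('s7.npz',**c);cv2.imwrite('pics/s7.png',cv2.resize(c['img'][170:260,210:310,::-1],None,fx=6,fy=6,interpolation=cv2.INTER_CUBIC))
P=cloud(c)
c0=dict(np.load('scene0.npz'));P0=cloud(c0)
for n,Q,cc in(('0',P0,c0),('7',P,c)):
  z=Q[...,2][232:272,245:290]; im=cc['img'][232:272,245:290]
  print(n,'cup rim',np.sort(z[(z<.07)])[-40:].mean())
"
```

```text
time_s: 15.3
tool_pos: [0.4781, -0.0428, 0.1003]
tool_rot: [-180.0, -0.1, -23.6]
force: [1.6, -1.9, 4.5]
grip_width: 0.0113
t 15.3 pos [ 0.4781 -0.0428  0.1003] rot [-1.7998e+02 -6.0000e-02 -2.3610e+01] q7 -109.2 w 0.011287270942318203 F [ 1.6 -1.9  4.5] T [-0.381 -0.182 -0.061]
rotvec [ 7.0000e-02 -5.0000e-02 -1.4781e+02] shift after [  1.07  -0.35 -20.68]
time_s: 15.55
tool_pos: [0.4781, -0.0428, 0.1003]
tool_rot: [-180.0, -0.1, -27.6]
force: [2.3, -1.5, 4.8]
grip_width: 0.0119
t 15.55 pos [ 0.4781 -0.0428  0.1003] rot [-1.7997e+02 -6.0000e-02 -2.7610e+01] q7 -113.2 w 0.011945014428343784 F [ 2.3 -1.5  4.8] T [-0.42  -0.144 -0.036]
rotvec [ 8.0000e-02 -6.0000e-02 -1.5181e+02] shift after [  1.11  -0.33 -20.75]
0 cup rim 0.052141086948521355
7 cup rim 0.04704657815570321
```

View pics/s7.png

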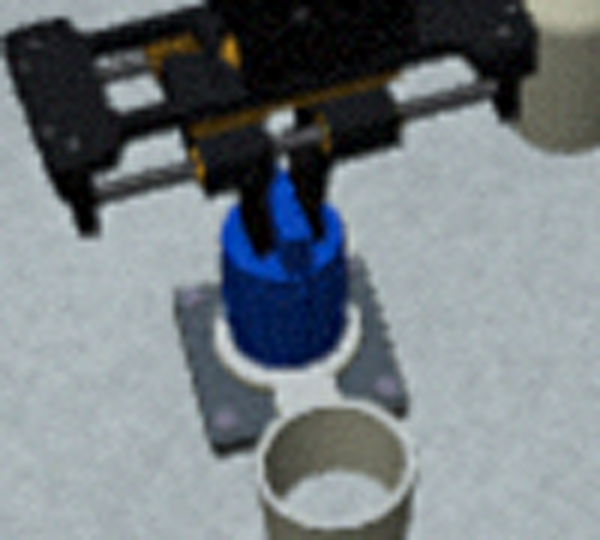

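The cup rim has gone down about 5 mm, so the plate is nearly home. I'll keep turning without pushing and watch Tz.

```bash
python3 -m pendant '[{"rx":0,"ry":0,"rz":4,"tx":0,"ty":0,"tz":0.1,"jaw":8},{"rx":0,"ry":0,"rz":0,"tx":0,"ty":0,"tz":0,"jaw":8},{"rx":0,"ry":0,"rz":0,"tx":0,"ty":0,"tz":0,"jaw":8}]'
python3 -c "
from h import *
go([.4772,-.0421,.121],124.2)"
python3 -m pendant '[{"rx":0,"ry":0,"rz":3,"tx":0,"ty":0,"tz":0.1,"jaw":8},{"rx":0,"ry":0,"rz":0,"tx":0,"ty":0,"tz":0,"jaw":8},{"rx":0,"ry":0,"rz":0,"tx":0,"ty":0,"tz":0,"jaw":8}]'
python3 -c "
from h import *
go([.4772,-.0421,.121],124.2)"
```

```text
time_s: 15.85
tool_pos: [0.4781, -0.0429, 0.1001]
tool_rot: [-180.0, -0.1, -31.6]
force: [1.7, -2.4, 5.4]
grip_width: 0.0117
t 15.85 pos [ 0.4781 -0.0429  0.1001] rot [-1.7997e+02 -6.0000e-02 -3.1620e+01] q7 -117.2 w 0.011724147293972921 F [ 1.7 -2.4  5.4] T [-0.359 -0.149 -0.118]
rotvec [ 7.0000e-02 -5.0000e-02 -1.5582e+02] shift after [  1.13  -0.28 -20.86]
time_s: 16.1
tool_pos: [0.4781, -0.0429, 0.1001]
tool_rot: [-180.0, -0.1, -34.6]
force: [1.4, -1.6, 5.1]
grip_width: 0.012
t 16.1 pos [ 0.4781 -0.0429  0.1001] rot [-1.7997e+02 -6.0000e-02 -3.4610e+01] q7 -120.1 w 0.012008511183567336 F [ 1.4 -1.6  5.1] T [-0.383 -0.156 -0.067]
rotvec [ 8.0000e-02 -5.0000e-02 -1.5881e+02] shift after [  1.17  -0.25 -20.94]
```

```bash
python3 -m pendant '[{"rx":0,"ry":0,"rz":4,"tx":0,"ty":0,"tz":0,"jaw":8},{"rx":0,"ry":0,"rz":4,"tx":0,"ty":0,"tz":0,"jaw":8},{"rx":0,"ry":0,"rz":0,"tx":0,"ty":0,"tz":0,"jaw":8},{"rx":0,"ry":0,"rz":0,"tx":0,"ty":0,"tz":0,"jaw":8}]'
python3 -c "
from h import *
go([.4772,-.0421,.121],124.2)"
python3 -m pendant '[{"rx":0,"ry":0,"rz":4,"tx":0,"ty":0,"tz":0,"jaw":8},{"rx":0,"ry":0,"rz":4,"tx":0,"ty":0,"tz":0,"jaw":8},{"rx":0,"ry":0,"rz":0,"tx":0,"ty":0,"tz":0,"jaw":8},{"rx":0,"ry":0,"rz":0,"tx":0,"ty":0,"tz":0,"jaw":8}]'
python3 -c "
from h import *
go([.4772,-.0421,.121],124.2)
c=cam('scene');P=cloud(c)
z=P[...,2][232:272,245:290]; print('cup rim',np.sort(z[(z<.07)])[-40:].mean())"
```

```text
time_s: 16.43
tool_pos: [0.4779, -0.0431, 0.0997]
tool_rot: [-180.0, -0.1, -42.6]
force: [2.5, -2.5, 3.2]
grip_width: 0.0117
t 16.4333 pos [ 0.4779 -0.0431  0.0997] rot [-1.7999e+02 -5.0000e-02 -4.2640e+01] q7 -128.1 w 0.011687822870849364 F [ 2.5 -2.5  3.2] T [-0.608 -0.395 -0.073]
rotvec [ 8.0000e-02 -2.0000e-02 -1.6684e+02] shift after [  1.18  -0.   -21.31]
time_s: 16.77
tool_pos: [0.4777, -0.0431, 0.0993]
tool_rot: [180.0, -0.1, -50.7]
force: [3.2, -3.2, -1.1]
grip_width: 0.0119
t 16.7667 pos [ 0.4777 -0.0431  0.0993] rot [ 1.7999e+02 -6.0000e-02 -5.0660e+01] q7 -136.1 w 0.011865932336896872 F [ 3.2 -3.2 -1.1] T [-0.818 -0.912 -0.034]
rotvec [ 8.0000e-02  0.0000e+00 -1.7486e+02] shift after [  1.15   0.17 -21.73]
cup rim 0.04626014921748304
```

The thread is drawing it down now: the vertical load is falling and the cup rim is 5.9 mm below its start. I'll relieve the side load and finish in small steps.

```bash
python3 -m pendant '[{"rx":0,"ry":0,"rz":2,"tx":0.6,"ty":0,"tz":0.3,"jaw":8},{"rx":0,"ry":0,"rz":2,"tx":0,"ty":0,"tz":0,"jaw":8},{"rx":0,"ry":0,"rz":0,"tx":0,"ty":0,"tz":0,"jaw":8},{"rx":0,"ry":0,"rz":0,"tx":0,"ty":0,"tz":0,"jaw":8}]'
python3 -c "
from h import *
go([.4772,-.0421,.121],124.2)"
python3 -m pendant '[{"rx":0,"ry":0,"rz":2,"tx":0,"ty":0,"tz":0,"jaw":8},{"rx":0,"ry":0,"rz":1,"tx":0,"ty":0,"tz":0,"jaw":8},{"rx":0,"ry":0,"rz":0,"tx":0,"ty":0,"tz":0,"jaw":8},{"rx":0,"ry":0,"rz":0,"tx":0,"ty":0,"tz":0,"jaw":8}]'
python3 -c "
from h import *
go([.4772,-.0421,.121],124.2)
c=cam('scene');np.savez('s8.npz',**c);P=cloud(c);cv2.imwrite('pics/s8.png',cv2.resize(c['img'][170:260,210:310,::-1],None,fx=6,fy=6,interpolation=cv2.INTER_CUBIC))
z=P[...,2][232:272,245:290]; print('cup rim',np.sort(z[(z<.07)])[-40:].mean())"
```

```text
time_s: 17.15
tool_pos: [0.4781, -0.0434, 0.0992]
tool_rot: [-180.0, -0.0, -54.7]
force: [4.0, -4.9, -1.0]
grip_width: 0.0118
t 17.15 pos [ 0.4781 -0.0434  0.0992] rot [-1.800e+02 -4.000e-02 -5.466e+01] q7 -140.0 w 0.011821164655634677 F [ 4.  -4.9 -1. ] T [-0.831 -0.699  0.137]
rotvec [ 7.0000e-02 -0.0000e+00 -1.7886e+02] shift after [ 1.560e+00 -2.000e-02 -2.182e+01]
time_s: 17.48
tool_pos: [0.4781, -0.0434, 0.0992]
tool_rot: [180.0, -0.1, -57.6]
force: [3.9, -4.2, -0.6]
grip_width: 0.0118
t 17.4833 pos [ 0.4781 -0.0434  0.0992] rot [ 1.7999e+02 -6.0000e-02 -5.7620e+01] q7 -143.0 w 0.011824360046435346 F [ 3.9 -4.2 -0.6] T [-0.838 -0.768  0.415]
rotvec [-9.0000e-02 -1.0000e-02  1.7818e+02] shift after [  1.61   0.   -21.85]
cup rim 0.04611885969626981
```

View pics/s8.png

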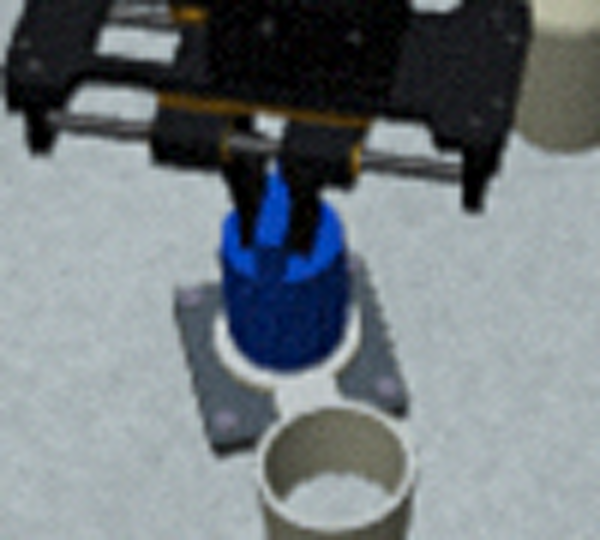

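Tz rose to +0.41 N m, z has stopped and the cup rim is 6.0 mm down, so it is solid and home. I'll relax the twist, open and lift off.

```bash
python3 -m pendant '[{"rx":0,"ry":0,"rz":-1.5,"tx":0,"ty":0,"tz":0,"jaw":8},{"rx":0,"ry":0,"rz":-1,"tx":0,"ty":0,"tz":0,"jaw":8},{"rx":0,"ry":0,"rz":0,"tx":0,"ty":0,"tz":0,"jaw":8}]'
python3 -c "
from h import *
go([.4772,-.0421,.121],124.2)"
python3 -m pendant '[{"rx":0,"ry":0,"rz":0,"tx":0,"ty":0,"tz":0,"jaw":14},{"rx":0,"ry":0,"rz":0,"tx":0,"ty":0,"tz":0,"jaw":20},{"rx":0,"ry":0,"rz":0,"tx":0,"ty":0,"tz":0,"jaw":35},{"rx":0,"ry":0,"rz":0,"tx":0,"ty":0,"tz":0,"jaw":35},{"rx":0,"ry":0,"rz":0,"tx":0,"ty":0,"tz":0,"jaw":35}]'
python3 -c "
from h import *
go([.4772,-.0421,.121],124.2)"
```

```text
time_s: 17.78
tool_pos: [0.4779, -0.0434, 0.0992]
tool_rot: [180.0, -0.0, -55.3]
force: [3.2, -3.9, 0.1]
grip_width: 0.0121
t 17.7833 pos [ 0.4779 -0.0434  0.0992] rot [ 1.800e+02 -1.000e-02 -5.526e+01] q7 -140.6 w 0.012111067771610234 F [ 3.2 -3.9  0.1] T [-0.795 -0.7   -0.081]
rotvec [ 1.0000e-02  0.0000e+00 -1.7946e+02] shift after [  1.46   0.12 -21.83]
time_s: 18.2
tool_pos: [0.4774, -0.0425, 0.099]
tool_rot: [180.0, 0.1, -55.4]
force: [-0.4, -0.6, -0.5]
grip_width: 0.0307
t 18.2 pos [ 0.4774 -0.0425  0.099 ] rot [ 1.7996e+02  6.0000e-02 -5.5360e+01] q7 -140.7 w 0.030703766598660875 F [-0.4 -0.6 -0.5] T [0.056 0.131 0.034]
rotvec [-1.0000e-01  7.0000e-02 -1.7956e+02] shift after [  0.45   0.12 -22.04]
```

```bash
python3 -m pendant '[{"rx":0,"ry":0,"rz":0,"tx":0,"ty":0,"tz":-5,"jaw":35},{"rx":0,"ry":0,"rz":0,"tx":0,"ty":0,"tz":-10,"jaw":35},{"rx":0,"ry":0,"rz":0,"tx":0,"ty":0,"tz":-20,"jaw":40},{"rx":0,"ry":0,"rz":0,"tx":0,"ty":0,"tz":-30,"jaw":40},{"rx":0,"ry":0,"rz":0,"tx":0,"ty":0,"tz":-30,"jaw":40},{"rx":0,"ry":0,"rz":0,"tx":0,"ty":0,"tz":-25,"jaw":40},{"rx":0,"ry":0,"rz":0,"tx":0,"ty":0,"tz":0,"jaw":40},{"rx":0,"ry":0,"rz":0,"tx":0,"ty":0,"tz":0,"jaw":40},{"rx":0,"ry":0,"rz":0,"tx":0,"ty":0,"tz":0,"jaw":40}]'
python3 -c "
from h import *
go([.4772,-.0421,.121],124.2)
c=cam('scene');np.savez('s9.npz',**c);P=cloud(c);cv2.imwrite('pics/s9.png',c['img'][:,:,::-1])
z=P[...,2][232:272,245:290]; print('cup rim',np.sort(z[(z<.07)])[-40:].mean())
c=cam('wrist','pics/w9.png');P=cloud(c);im=c['img'].astype(int);b=(im[...,2]>im[...,0]+40);b[:,:150]=0;b[:,400:]=0
s=P[b&(P[...,2]>.09)&(P[...,2]<.13)];print('bar top z',np.median(s[:,2]),cv2.minAreaRect((s[:,:2]*1000).astype(np.float32)))
s=P[b&(P[...,2]>.07)&(P[...,2]<.09)];print('skirt top z',np.median(s[:,2]),s.mean(0),cv2.minAreaRect((s[:,:2]*1000).astype(np.float32)))
"
```

```text
time_s: 18.95
tool_pos: [0.4776, -0.043, 0.2193]
tool_rot: [-180.0, 0.0, -55.4]
force: [-0.1, 0.1, -0.3]
grip_width: 0.0399
t 18.95 pos [ 0.4776 -0.043   0.2193] rot [-1.7999e+02  2.0000e-02 -5.5400e+01] q7 -144.8 w 0.039896529399213475 F [-0.1  0.1 -0.3] T [0.036 0.164 0.055]
rotvec [-4.000e-02 -1.000e-02 -1.796e+02] shift after [ 0.98  0.17 98.28]
cup rim 0.0461164028114497
bar top z 0.10742595331009541 ((478.0914001464844, -42.621212005615234), (11.788393020629883, 49.72606658935547), 34.54677963256836)
skirt top z 0.083568942717625 [ 0.4792407  -0.0440346   0.08314652] ((478.4819030761719, -42.907470703125), (50.59867477416992, 50.1727409362793), 4.697985649108887)
```

View pics/s9.png

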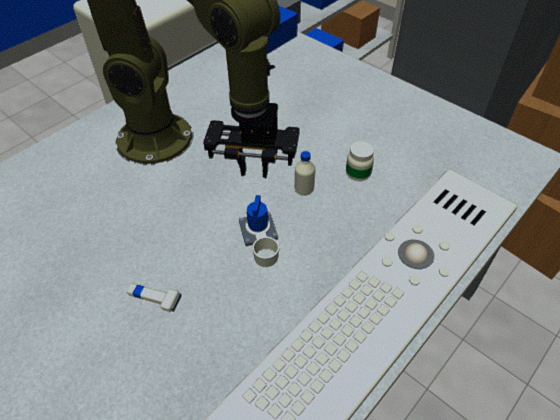

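View pics/w9.png

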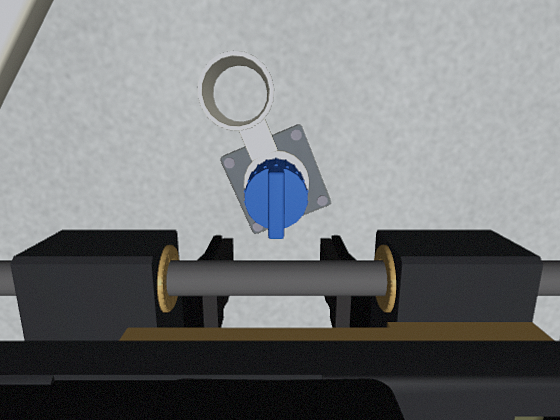

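The nut stands upright and free at (277,198), with its bar top at 107.4 mm (rim about 24 mm), centred on the stud. The cup rim is still 6.0 mm down and the other objects haven't moved.

```bash
python3 -c "
from cell import env
env.sign_off()"
```

```text
the job is handed in; nothing more can be done
```

The nut is on the stud, run down until it came up solid, released, and the job is handed in at about 19 s of the 72 s.

**One difference from the task:** I did not have to turn the nut backward to find the drop. It came down with a lug against the side of a stop, which showed as a twist of −0.47 N m. I turned it about 4° clockwise to free it, and it then went straight down the gap to a rim height of about 36 mm.

**Running it down:** I turned it about 178° clockwise from the drop, following the pitch. It came up solid, with the measured twist at +0.41 N m, above the 0.3 N m you gave as solid. I stopped there, eased back 2.5°, opened the jaws and lifted clear. The highest force I read at the wrist was about 7 N.

**Last checks, after letting go:**

| Check | Reading |
|---|---|
| Bar top | 107.4 mm, so the rim is about 23.5 mm above the table |
| Nut position | Within about 0.5 mm of the measured stud axis |
| Nut attitude | Upright by eye in the last picture |
| Holder plate (from the cup rim) | 6.0 mm down, unchanged after release |
| Robot | Touching nothing |
| Gel, tub and probe | In the same place in the scene picture |

The twist reading was of little use while the plate was being pressed. It stayed near zero or slightly negative, partly because I was pushing down with about 7 N. I judged fully home from the twist jump at the end together with the measured heights.

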